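# Load the turning blanks into the lathe's feed carriage

### The job

Draw the feed carriage back by its red handle all the way to the yellow loading stop, away from the headstock. With it there, pull every turning blank out of the blue stock holder and lay each one in a free bay of the carriage's sloping rack, flat on the board with its lower end down against the lip; then slide the loaded carriage fully home against the headstock, with all the blanks still lying in their bays, and let go. Leave the glue bottle, wax tin and mallet where they are and the holder standing.

Things in the scene. Friction and masses are not known exactly. Their poses are not given: they have to be found in the camera images.
- holder: blue stock holder, a loose heavy block (1.8 kg), 246 x 64 x 90 mm, with a row of five square wells along its x axis (at x = -92, -46, 0, 46, 92 mm, y = 0). Wells are 23 mm wide and 75 mm deep, floor 15 mm above the bench: the tops of the blanks stand at 205 mm. Origin: centre of the underside. It may be bumped aside during the job
- blank1: pale square turning blank, wood, 18 x 18 x 190 mm, about 40 g; both ends alike. Origin at the centre of its lower end as it starts, z along its length (the middle is at z = 95 mm). It starts upright in one of the holder's wells; None if absent in this run
- blank2: mid-brown square turning blank, wood, 18 x 18 x 190 mm, about 40 g; both ends alike. Origin at the centre of its lower end as it starts, z along its length (the middle is at z = 95 mm). It starts upright in one of the holder's wells; None if absent in this run
- blank3: pale square turning blank, wood, 18 x 18 x 190 mm, about 40 g; both ends alike. Origin at the centre of its lower end as it starts, z along its length (the middle is at z = 95 mm). It starts upright in one of the holder's wells; None if absent in this run
- blank4: dark brown square turning blank, wood, 18 x 18 x 190 mm, about 40 g; both ends alike. Origin at the centre of its lower end as it starts, z along its length (the middle is at z = 95 mm). It starts upright in one of the holder's wells; None if absent in this run
- blank5: mid-brown square turning blank, wood, 18 x 18 x 190 mm, about 40 g; both ends alike. Origin at the centre of its lower end as it starts, z along its length (the middle is at z = 95 mm). It starts upright in one of the holder's wells; None if absent in this run
- carriage (a joint): position of the feed carriage on its straight slide, m: 0 = fully home against the buffer at the cream headstock, 0.16 = at the yellow loading stop (both are hard ends of travel). It stays where it is left; sliding takes about 3 N
- handle (a point): middle of the top face of the carriage's red upright handle, 36 (x) x 20 (y) mm, top 145 mm above the bench, grippable 90 mm down from here. Axes are the carriage's: z up, it slides along y, +y towards the headstock (home), -y to the loading stop. The rack's side (167 mm high) is 48 mm from the handle's +y face; otherwise free around (the yellow stop is only 52 mm high)
- rack (a point): sloping rack riding on the carriage. Its board stands 60 degrees from level (30 from upright), high towards the robot. Origin: on the board's face at the lip, mid-width, 60 mm above the bench. z runs up the slope (towards the robot), x out of the face (up and away from the robot), y along the slide to the headstock. The board ends at z = 120 mm: a blank overhangs it by 70 mm, free on all sides
- bay1 (a point): foot of the rack's first bay, nearest the handle: on the board's face at the lip, mid-bay; axes as the rack's. There are five bays, 54 mm apart (rack y = -108, -54, 0, 54, 108 mm), each 34 mm wide between ribs 20 mm wide and 14 mm high; the lip stands 18 mm out of the face. A blank lying right has its axis at x = 9 mm, in line with z, its end at z = 0
- bay2 (a point): the same for bay 2. Note that a lying blank pressed on its overhanging top end can lever out of its bay
- bay3 (a point): the same for bay 3
- bay4 (a point): the same for bay 4
- bay5 (a point): the same for bay 5, nearest the headstock
- bed: slide bed and headstock, fixed: bed 130 x 570 x 22 mm along y, headstock a cream box 170 x 170 x 190 mm at its +y end. Origin: on the bench; its x and y axes are those of the handle and carriage. The carriage's middle is at y = +80 mm when home and -80 mm at the loading stop
- glue: yellow glue bottle with a red cap, 56 mm diameter, 150 mm tall, bystander. Origin: centre of the underside
- wax: brass-coloured wax tin, 72 mm diameter, 50 mm tall, bystander. Origin: centre of the underside
- mallet: wooden mallet lying on the bench, bystander: head 60 x 110 x 76 mm at its origin (underside), 28 mm thick handle reaching 240 mm along its -x
Mind the look-alikes: they are no part of the job. Leave any orange look-alike of the blank3 alone.

How it is judged:
By the outcome, as a careful person would: the job done as asked, in the order asked, and still so for the second after the job is handed in, with the robot touching nothing.
Of blank1, blank2, blank3, blank4, blank5 only 3 to 5 are there at a start; the rules pass over those that are not, and their reading is None.
At some moment in a run one of holder may be knocked a few centimetres aside while the robot is not near it.
It also fails if it takes over 210 s, if anything falls off the work surface, if the arm or the gripper's body presses on something with over 40 N, if the wrist force passes 120 N, or if a joint passes its speed limit or range.

### The arm

A 6-joint arm with a two-finger parallel gripper is mounted at the origin on the work surface. World frame = base frame: x ahead of the robot, y to its left, z up, the work surface at z = 0. Lengths are in m, angles in rad, forces in N, time in s.
With the tool pointing down it reaches from about 0.375 to 0.9 m from the base axis. Payload 3.1 kg.
Tool frame: the origin (TCP) lies at the very end of the fingers, on their centre line; the grasp point (between the pads) lies 19 mm behind it; z points along the fingers, y is the direction in which the jaws open and shut (so a half turn about z gives the same grasp; the last joint's range is limited). The gripper opens to 87 mm and grips with 3 to 60 N. Pads are 19 mm wide; open, the fingers measure 117 mm over their backs; the gripper's body (75 mm by 190 mm) begins 51 mm behind the grasp point.
Start: joints at [0.944, 0.527, 1.433, -0, 1.181, -0.178], TCP at [0.271, 0.563, 0.223] pointing down, gripper open.
Joint ranges: [-3.08, 3.08], [-0.75, 2.2], [0.22, 2.44], [-1.43, 4.57], [0, 2.65], [-2.85, 2.85]. Speed limits (rad/s): [2.79, 2.79, 3.14, 3.14, 3.14, 3.14].

### API

Orientations are given as a unit quaternion [x, y, z, w].
In Python, from rig import robot gives the robot as it stands. The module is installed in compiled form; this text tells all that it offers.
- The arm moves only by the tool send_rows, never from a script. Its argument "deltas" is a list of rows, each an object of numbers: "tx", "ty", "tz": the shift along the tool's x, y, z in cm; "rx", "ry", "rz": the turn, a rotation vector about the tool's x, y, z in rad. A call has 1 to 5 rows; each row is the pose to reach, as a shift and turn from the pose commanded when the call began, along the tool's axes at that moment; what a row does not reach only later rows make up. A row lasts 1/12 s, in which the tool goes at most 41.7 mm and 7.16 degrees, less where a joint would pass 70% of its speed; a pose out of reach is approached as far as the arm can. A call with a gripper value outside its range is refused whole. "claw" is the finger opening in cm, from 0 to 8.7, set as the call begins (left out, the last holds). The fingers move at their own pace and stop on an object; "squeeze" is the grip in N (left out, the last holds). Time passes only in rows, so rows that repeat a pose let the fingers close. It gives the time, the measured TCP pose, the force and the opening at its end, in the units of the state.
- robot.get_obs(): the state, without advancing time (a new reading comes with each control period).
- robot.camera(name): name is "scene" or "top" or "wrist"; returns a dict with "color" (420x560x3 uint8, red, green, blue), "z_map" (420x560 float32, m along the optical axis (not along the pixel's ray), 0 where there is no reading), "intrinsics" (3x3 intrinsics, pixels), "R" (3x3) and "t" (3): a world point X has camera coordinates R X + t; the wrist camera has in their place "tool_from_camera" (4x4, takes a point from camera to tool coordinates, whose origin is the TCP and whose axes are the flange's). Camera axes: x right, y down, z forward; pixel columns grow to the right and rows downward; lengths in m; the calibration is good to about 2 mm. A picture is of the moment at which its call begins: read the wrist's pose just before it.
- robot.hand_in(): hands the job in, once; it reports no verdict.
Trained networks look in the newest picture that a camera, given by its name, has taken for a name from the list of things; names that differ only in an ending like _2 or _b are one class to them, and where a whole thing is asked for, a point or a joint stands for the part that bears it (a point fixed in the world has none). Each returns a list of dicts, best first, with "p" (0 to 1); they miss things now and then, are a little off and sometimes report something else, mostly with a low value. They report only what shows in the picture. A call takes as long as a camera call. They do not tell look-alikes from the thing itself.
- robot.outline_of(label, camera): "pixels" (420x560 bool, what is visible of it) and "xy" ([column, row] in pixels, amid what is visible of it).
- robot.tip_of(label, camera): "xy" ([column, row] in pixels: a listed point, or the origin of a listed thing).
The state is a dict: "time": time; "q": joint angles; "joint_velocities": joint speeds; "joint_torque": joint torques, N m; "position": TCP position; "tool_rot": TCP orientation; "ft_force": force on the tool from outside, world axes, zero at the start; "moment": the same for the moment, N m; "grip_width": finger opening in m.
Only numpy, scipy, OpenCV 4.12 (cv2) and the standard library are available. Lean on these libraries where they do the work, as an engineer would, in place of code of your own. Each camera call takes 0.05 s, during which the arm holds its last target.

## Working session

There is one attempt and no reset: what is moved stays moved. The work goes in short steps, Python scripts to look and compute and a tool call to move; the robot and the scene stay as the last step left them, time stands still between calls to the robot, and variables do not carry over. Pictures are saved under pics/ and viewed, and the job is handed in when it is done.

Besides the shell and the picture viewer there is one more tool, called after "Request:" in YAML: its name, and indented under it one key for each argument. send_rows: Moves the arm, as the interface text tells. Its arguments: {"type":"object","properties":{"deltas":{"type":"array","items":{"type":"object","properties":{"tx":{"type":"number"},"ty":{"type":"number"},"tz":{"type":"number"},"rx":{"type":"number"},"ry":{"type":"number"},"rz":{"type":"number"}}}},"claw":{"type":"number"},"squeeze":{"type":"number"}},"required":["deltas"]}

```bash
mkdir -p pics; ls
python3 - <<'E'
from rig import robot
import cv2,numpy as np
o=robot.get_obs();print({k:np.round(v,3).tolist() for k,v in o.items()})
for n in ["scene","top","wrist"]:
    c=robot.camera(n);cv2.imwrite(f"pics/{n}0.png",c["color"][:,:,::-1]);print(n,c["intrinsics"].tolist());
    print([np.round(c[k],3).tolist() for k in ("R","t","tool_from_camera") if k in c])
E
```

```text
pics
{'time': 0.0, 'q': [0.943, 0.528, 1.434, -0.0, 1.181, -0.178], 'joint_velocities': [0.001, -0.001, 0.0, -0.0, 0.001, 0.0], 'joint_torque': [0.0, -44.004, -17.659, 0.063, 0.058, -0.0], 'position': [0.271, 0.563, 0.222], 'tool_rot': [0.223, 0.975, -0.001, -0.0], 'ft_force': [-0.329, 0.44, -0.302], 'moment': [-0.039, 0.082, 0.015], 'grip_width': 0.087}
scene [[416.29991443933386, 0.0, 284.9472152889361], [0.0, 416.29991443933386, 211.77940812145687], [0.0, 0.0, 1.0]]
[[[0.519, 0.855, 0.012], [0.692, -0.412, -0.592], [-0.501, 0.316, -0.806]], [-0.232, -0.323, 1.498]]
top [[529.1404883144754, 0.0, 279.98173920183405], [0.0, 529.1404883144754, 205.85783247695733], [0.0, 0.0, 1.0]]
[[[-0.024, -1.0, -0.011], [-0.993, 0.025, -0.116], [0.117, 0.008, -0.993]], [-0.038, 0.516, 1.785]]
wrist [[366.6918465992748, 0.0, 277.6980898063577], [0.0, 366.6918465992748, 209.51199665971535], [0.0, 0.0, 1.0]]
[[[0.0, -0.962, -0.274, 0.074], [1.0, 0.001, -0.002, -0.0], [0.002, -0.274, 0.962, -0.162], [0.0, 0.0, 0.0, 1.0]]]
```

View pics/scene0.png

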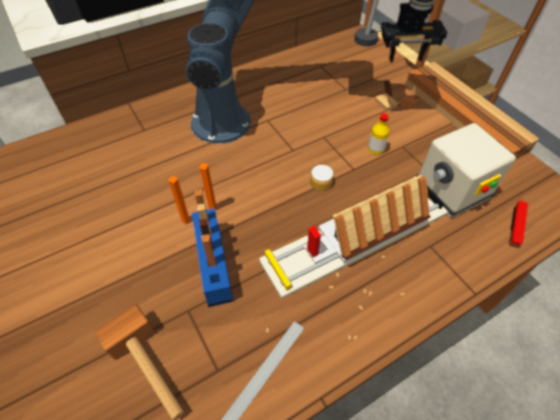

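View pics/top0.png

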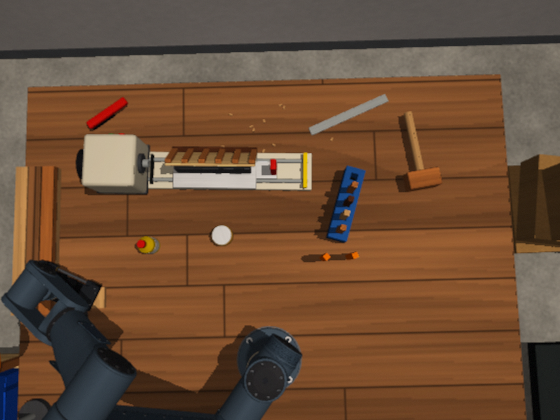

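View pics/wrist0.png

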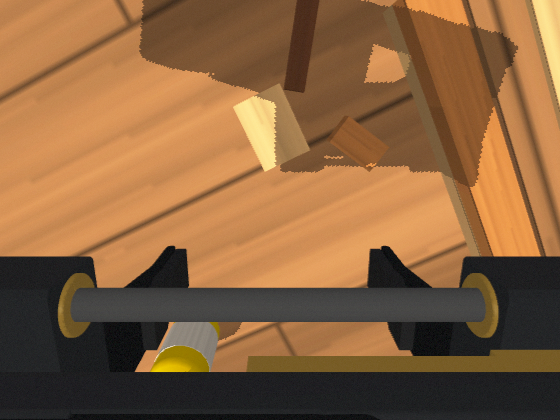

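```bash
cat > h.py <<'E'
from rig import robot
import cv2,numpy as np
from scipy.spatial.transform import Rotation as Ro
def cam(n):
    o=robot.get_obs(); c=robot.camera(n)
    if n=="wrist":
        T=np.eye(4);T[:3,:3]=Ro.from_quat(o["tool_rot"]).as_matrix();T[:3,3]=o["position"]
        M=np.linalg.inv(T@np.array(c["tool_from_camera"]));c["R"]=M[:3,:3];c["t"]=M[:3,3]
    return c
def ptz(c,u,v,z):  # pixel -> world at plane height z
    K=c["intrinsics"];R=np.array(c["R"]);d=R.T@np.linalg.solve(K,[u,v,1.]);C=-R.T@np.array(c["t"])
    return C+d*(z-C[2])/d[2]
def cloud(c):
    K=c["intrinsics"];Z=c["z_map"];v,u=np.mgrid[:Z.shape[0],:Z.shape[1]]
    P=np.stack([(u-K[0,2])/K[0,0]*Z,(v-K[1,2])/K[1,1]*Z,Z],-1)
    W=(P-np.array(c["t"]))@np.array(c["R"]);W[Z<=0]=np.nan
    return W
def proj(c,X):
    p=np.array(c["K"] if "K" in c else c["intrinsics"])@(np.array(c["R"])@np.array(X)+np.array(c["t"]));return p[:2]/p[2]
def save(c,name,box=None,s=1):
    im=c["color"][:,:,::-1]
    if box: im=im[box[1]:box[3],box[0]:box[2]]
    cv2.imwrite("pics/"+name,cv2.resize(im,None,fx=s,fy=s,interpolation=cv2.INTER_CUBIC))
def todelta(p,R):  # target world pose-> tool delta (cm), rotvec, from measured pose
    o=robot.get_obs();R0=Ro.from_quat(o["tool_rot"])
    return np.round(R0.inv().apply(np.array(p)-o["position"])*100,2),np.round((R0.inv()*R).as_rotvec(),4)
E
python3 - <<'E'
from h import *
for n in ["top","scene"]:
    c=cam(n);W=cloud(c)
    for l in ["handle","rack","bay1","bay5","bed","holder","blank1","blank2","blank3","blank4","blank5","glue","wax","mallet"]:
        r=robot.tip_of(l,n);q=robot.outline_of(l,n)
        print(n,l,[(np.round(a["xy"]).tolist(),round(a["p"],2)) for a in r[:4]],[(np.round(a["xy"]).tolist(),round(a["p"],2),a["pixels"].sum()) for a in q[:6]])
    save(c,n+"h.png",(300,140,450,280) if n=="top" else (150,150,250,310),4 if n=="top" else 3.7)
    save(c,n+"c.png",(80,120,330,210) if n=="top" else (250,100,530,300),3 if n=="top" else 2.8)
E
```

```text
top handle [([275.0, 161.0], 0.88), ([220.0, 171.0], 0.67)] [([215.0, 164.0], 0.79, np.int64(3986)), ([352.0, 186.0], 0.65, np.int64(89))]
top rack [([215.0, 154.0], 0.66), ([346.0, 192.0], 0.27)] [([220.0, 166.0], 0.84, np.int64(3951))]
top bay1 [([246.0, 151.0], 0.95), ([232.0, 148.0], 0.7), ([215.0, 152.0], 0.65), ([199.0, 151.0], 0.58)] [([219.0, 168.0], 0.66, np.int64(3844))]
top bay5 [([246.0, 151.0], 0.95), ([232.0, 148.0], 0.7), ([215.0, 152.0], 0.65), ([199.0, 151.0], 0.58)] [([219.0, 168.0], 0.66, np.int64(3844))]
top bed [([219.0, 171.0], 0.85)] [([180.0, 166.0], 0.89, np.int64(10444))]
top holder [([345.0, 206.0], 0.92)] [([341.0, 203.0], 0.66, np.int64(1325))]
top blank1 [([339.0, 234.0], 0.63), ([339.0, 221.0], 0.63), ([321.0, 258.0], 0.58), ([348.0, 254.0], 0.5)] [([344.0, 229.0], 0.57, np.int64(64)), ([349.0, 200.0], 0.55, np.int64(78)), ([352.0, 190.0], 0.55, np.int64(105)), ([344.0, 214.0], 0.48, np.int64(64))]
top blank2 [([339.0, 234.0], 0.63), ([339.0, 221.0], 0.63), ([321.0, 258.0], 0.58), ([348.0, 254.0], 0.5)] [([344.0, 229.0], 0.57, np.int64(64)), ([349.0, 20
[... 3379 characters left out ...]
4(128)), ([372.0, 222.0], 0.19, np.int64(5683))]
scene blank5 [([190.0, 222.0], 0.9), ([213.0, 210.0], 0.8), ([215.0, 274.0], 0.57)] [([180.0, 199.0], 0.92, np.int64(416)), ([206.0, 184.0], 0.92, np.int64(301)), ([208.0, 250.0], 0.63, np.int64(260)), ([202.0, 200.0], 0.58, np.int64(71)), ([205.0, 228.0], 0.45, np.int64(128)), ([372.0, 222.0], 0.19, np.int64(5683))]
scene glue [([377.0, 149.0], 0.96)] [([380.0, 135.0], 0.7, np.int64(537)), ([402.0, 210.0], 0.46, np.int64(14699))]
scene wax [([320.0, 185.0], 0.71)] [([319.0, 177.0], 0.77, np.int64(495)), ([208.0, 251.0], 0.48, np.int64(264))]
scene mallet [([129.0, 337.0], 0.84), ([354.0, 248.0], 0.54)] [([133.0, 343.0], 0.62, np.int64(3066))]
```

View pics/toph.png

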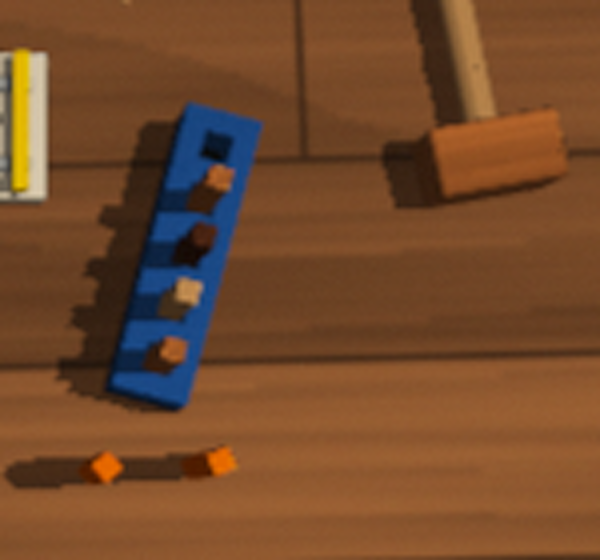

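View pics/sceneh.png

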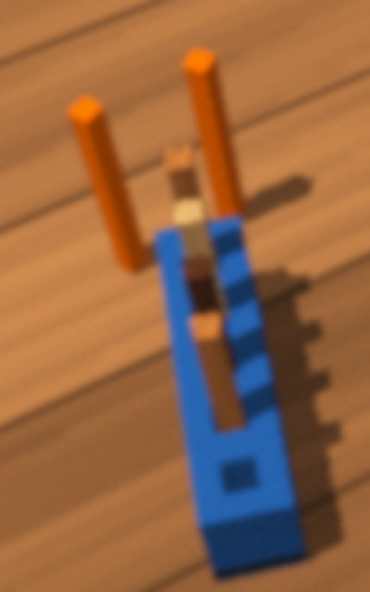

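View pics/scenec.png

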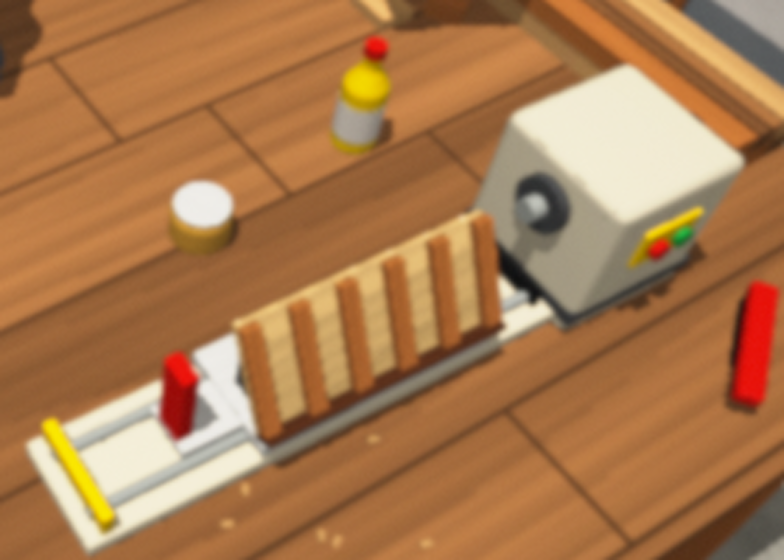

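View pics/topc.png

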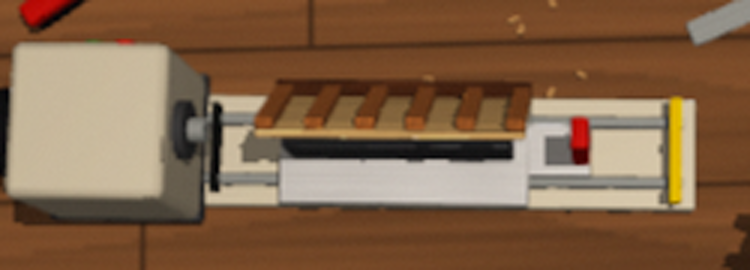

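Run:
```python
from h import *
c=cam("top");W=cloud(c);hsv=cv2.cvtColor(c["color"],cv2.COLOR_RGB2HSV)
C=c["color"].astype(int)
print("handle top", ptz(c,275,161,.145))
red=(C[...,0]>120)&(C[...,1]<50)&(C[...,2]<50);red[:,:240]=0;red[:, 300:]=0
m=red&(W[...,2]>.13);v,u=np.nonzero(m);print("red px",u.mean(),v.mean(),len(u),np.nanmean(W[m],0),ptz(c,u.mean(),v.mean(),.145))
tall=(W[...,2]>.17)&(W[...,2]<.24);tall[:140]=0;tall[:,:300]=0;tall[280:]=0;tall[:,450:]=0
n,lab,st,ce=cv2.connectedComponentsWithStats(tall.astype(np.uint8))
for i in range(1,n):
    mm=lab==i
    if mm.sum()>8: print(np.round(ce[i]),mm.sum(),np.round(np.nanmedian(W[mm],0),3),C[mm].mean(0).round(),"tipx",np.round(ptz(c,*ce[i],.205),3))
# holder: blue pixels at z~0.09
bl=(C[...,2]>C[...,0]+30)&(abs(W[...,2]-.09)<.012);v,u=np.nonzero(bl&(np.arange(560)>300)[None]&(np.arange(420)<280)[:,None])
P=W[v,u,:2];print(cv2.minAreaRect((P*1000).astype(np.float32)))
# bed
hb=(abs(W[...,2]-.022)<.008);hb[:140]=0;hb[200:]=0;hb[:,:140]=0;hb[:,320:]=0
P=W[hb][:,:2];print("bed",cv2.minAreaRect((P*1000).astype(np.float32)),hb.sum())
hd=(abs(W[...,2]-.19)<.012);hd[:130]=0;hd[200:]=0;hd[:,160:]=0;hd[:,:70]=0
P=W[hd][:,:2];print("head",cv2.minAreaRect((P*1000).astype(np.float32)),hd.sum())
```

```text
handle top [ 0.6480366  -0.03866689  0.145     ]
red px 272.8235294117647 164.47058823529412 51 [ 0.63686755 -0.03134537  0.14459073] [ 0.63678739 -0.03135059  0.145     ]
[354. 184.] 49 [ 0.556 -0.282  0.204] [119.  70.  41.] tipx [ 0.555 -0.282  0.205]
[349. 198.] 48 [ 0.512 -0.268  0.204] [52. 32. 28.] tipx [ 0.512 -0.267  0.205]
[346. 212.] 47 [ 0.469 -0.255  0.203] [141. 105.  70.] tipx [ 0.469 -0.254  0.205]
[342. 227.] 44 [ 0.424 -0.241  0.204] [128.  74.  41.] tipx [ 0.424 -0.242  0.205]
[354. 255.] 41 [ 0.337 -0.276  0.189] [190.  88.   4.] tipx [ 0.338 -0.275  0.205]
[326. 256.] 35 [ 0.337 -0.19   0.19 ] [203.  91.   4.] tipx [ 0.337 -0.188  0.205]
((513.6194458007812, -269.92816162109375), (64.76323699951172, 246.49595642089844), 72.9652328491211)
bed ((648.7321166992188, 124.20610046386719), (606.8104858398438, 194.92079162597656), 86.12423706054688) 1855
head ((658.10400390625, 489.9133605957031), (171.6489715576172, 169.7179412841797), 88.66133880615234) 2731
```

```bash
cat >> h.py <<'E'
from scipy.spatial.transform import Slerp
def Rxy(xa,za):
    xa=np.array(xa,float);za=np.array(za,float);za/=np.linalg.norm(za);xa-=za*(xa@za);xa/=np.linalg.norm(xa)
    return Ro.from_matrix(np.stack([xa,np.cross(za,xa),za],1))
def plan(wps,step=.19,rot=30,start=None):
    o=robot.get_obs()
    p,R=(np.array(o["position"]),Ro.from_quat(o["tool_rot"])) if start is None else start
    for k,(q,S) in enumerate(wps):
        S=S or R;q=np.array(q,float)
        n=int(np.ceil(max(np.linalg.norm(q-p)/step,np.degrees((R.inv()*S).magnitude())/rot,.01)))
        sl=Slerp([0,1],Ro.concatenate([R,S]));p0=p.copy()
        for i in range(n):
            f=(i+1)/n;q1=p0+(q-p0)*f;S1=sl([f])[0]
            d=R.inv().apply(q1-p)*100;w=(R.inv()*S1).as_rotvec()
            print(k,"t",np.round(d,2).tolist(),"r",np.round(w,3).tolist())
            p,R=q1,S1
E
python3 - <<'E'
from h import *
R=Rxy([0.0234,1,0],[0,0,-1])
plan([([.637,-.031,.25],R),([.637,-.031,.096],R)])
E
```

```text
0 t [-14.69, -9.41, -0.69] r [-0.0, -0.0, 0.286]
0 t [-16.75, -4.88, -0.69] r [-0.0, -0.0, 0.286]
0 t [-17.44, 0.05, -0.69] r [-0.0, -0.0, 0.286]
0 t [-16.72, 4.97, -0.69] r [-0.0, -0.0, 0.286]
1 t [0.0, -0.0, 15.4] r [-0.0, -0.0, -0.0]
```

Request:
send_rows:
  deltas:
    - {"tx":-14.69,"ty":-9.41,"tz":-2.5,"rz":0.286}
    - {"tx":-14.69,"ty":-9.41,"tz":-2.5,"rz":0.286}
    - {"tx":-14.69,"ty":-9.41,"tz":-2.5,"rz":0.286}
    - {"tx":-14.69,"ty":-9.41,"tz":-2.5,"rz":0.286}
    - {"tx":-14.69,"ty":-9.41,"tz":-2.5,"rz":0.286}
  claw: 7

```text
schema error: expected keys tx, ty, tz, rx, ry, rz
```

Request:
send_rows:
  deltas:
    - {"tx":-16.75,"ty":-4.88,"rz":0.286}
    - {"tx":-16.75,"ty":-4.88,"rz":0.286}
    - {"tx":-16.75,"ty":-4.88,"rz":0.286}
    - {"tx":-16.75,"ty":-4.88,"rz":0.286}
    - {"tx":-16.75,"ty":-4.88,"rz":0.286}

```text
schema error: expected keys tx, ty, tz, rx, ry, rz
```

Request:
send_rows:
  deltas:
    - {"tx":-17.44,"ty":0.05,"rz":0.286}
    - {"tx":-17.44,"ty":0.05,"rz":0.286}
    - {"tx":-17.44,"ty":0.05,"rz":0.286}
    - {"tx":-17.44,"ty":0.05,"rz":0.286}
    - {"tx":-17.44,"ty":0.05,"rz":0.286}

```text
schema error: expected keys tx, ty, tz, rx, ry, rz
```

Request:
send_rows:
  deltas:
    - {"tx":-16.72,"ty":4.97,"rz":0.286}
    - {"tx":-16.72,"ty":4.97,"rz":0.286}
    - {"tx":-16.72,"ty":4.97,"rz":0.286}
    - {"tx":-16.72,"ty":4.97,"rz":0.286}
    - {"tx":-16.72,"ty":4.97,"rz":0.286}

```text
schema error: expected keys tx, ty, tz, rx, ry, rz
```

Run:
```python
from h import *
c=cam("wrist");save(c,"w1.png");W=cloud(c);C=c["color"].astype(int)
o=robot.get_obs();print(o["position"],o["tool_rot"],o["time"],o["ft_force"])
m=(C[...,0]>110)&(C[...,1]<60)&(C[...,2]<60)&(abs(W[...,2]-.145)<.01);print(m.sum(),np.nanmin(W[m],0),np.nanmax(W[m],0),np.nanmedian(W[m],0))
c=cam("scene");save(c,"s1.png")
```

```text
[0.2711302  0.56311159 0.22256214] [2.22495907e-01 9.74933624e-01 9.91819256e-06 1.97425960e-05] 3.15 [-0.56775323  0.25514223  0.59403711]Traceback (most recent call last):
  File "<stdin>", line 4, in <module>
    res = np.fmin.reduce(a, axis=axis, out=out, **kwargs)
ValueError: zero-size array to reduction operation fmin which has no identity
```

View pics/w1.png

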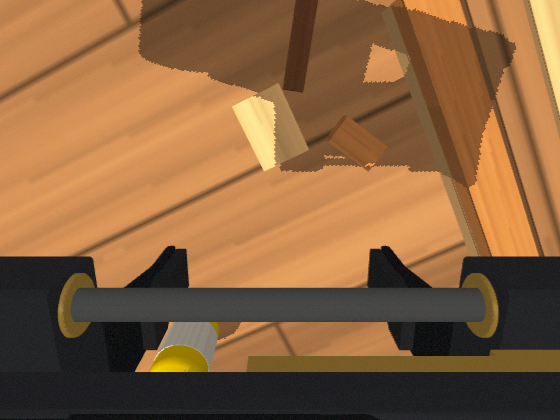

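Request:
send_rows:
  deltas:
    - {"tx":-14.7,"ty":-9.4,"tz":-2.5,"rx":0,"ry":0,"rz":0.286}
    - {"tx":-14.7,"ty":-9.4,"tz":-2.5,"rx":0,"ry":0,"rz":0.286}
    - {"tx":-14.7,"ty":-9.4,"tz":-2.5,"rx":0,"ry":0,"rz":0.286}
    - {"tx":-14.7,"ty":-9.4,"tz":-2.5,"rx":0,"ry":0,"rz":0.286}
    - {"tx":-14.7,"ty":-9.4,"tz":-2.5,"rx":0,"ry":0,"rz":0.286}
  claw: 7

```text
time: 3.57
position: [0.3657, 0.4106, 0.2485]
tool_rot: [0.361, 0.933, -0.0, 0.001]
ft_force: [0.7, -0.1, 0.2]
grip_width: 0.0708
```

Request:
send_rows:
  deltas:
    - {"tx":-16.7,"ty":-4.9,"tz":-0.3,"rx":0,"ry":0,"rz":0.286}
    - {"tx":-16.7,"ty":-4.9,"tz":-0.3,"rx":0,"ry":0,"rz":0.286}
    - {"tx":-16.7,"ty":-4.9,"tz":-0.3,"rx":0,"ry":0,"rz":0.286}
    - {"tx":-16.7,"ty":-4.9,"tz":-0.3,"rx":0,"ry":0,"rz":0.286}
    - {"tx":-16.7,"ty":-4.9,"tz":-0.3,"rx":0,"ry":0,"rz":0.286}

```text
time: 3.98
position: [0.4575, 0.262, 0.2509]
tool_rot: [0.491, 0.871, -0.0, 0.002]
ft_force: [-1.1, 0.3, -0.2]
grip_width: 0.0699
```

Request:
send_rows:
  deltas:
    - {"tx":-17.4,"ty":0,"tz":0,"rx":0,"ry":0,"rz":0.286}
    - {"tx":-17.4,"ty":0,"tz":0,"rx":0,"ry":0,"rz":0.286}
    - {"tx":-17.4,"ty":0,"tz":0,"rx":0,"ry":0,"rz":0.286}
    - {"tx":-17.4,"ty":0,"tz":0,"rx":0,"ry":0,"rz":0.286}
    - {"tx":-17.4,"ty":0,"tz":0,"rx":0,"ry":0,"rz":0.286}

```text
time: 4.4
position: [0.549, 0.1134, 0.2508]
tool_rot: [0.61, 0.793, 0.0, 0.002]
ft_force: [0.5, -0.7, -0.5]
grip_width: 0.0702
```

Request:
send_rows:
  deltas:
    - {"tx":-16.7,"ty":5,"tz":0,"rx":0,"ry":0,"rz":0.286}
    - {"tx":-16.7,"ty":5,"tz":0,"rx":0,"ry":0,"rz":0.286}
    - {"tx":-16.7,"ty":5,"tz":0,"rx":0,"ry":0,"rz":0.286}
    - {"tx":-16.7,"ty":5,"tz":0,"rx":0,"ry":0,"rz":0.286}
    - {"tx":-16.7,"ty":5,"tz":0,"rx":0,"ry":0,"rz":0.286}

```text
time: 4.82
position: [0.6406, -0.0355, 0.2505]
tool_rot: [0.716, 0.698, 0.0, 0.003]
ft_force: [0.7, 0.0, -0.1]
grip_width: 0.0702
```

Run:
```python
from h import *
c=cam("wrist");save(c,"w2.png");W=cloud(c);C=c["color"].astype(int)
o=robot.get_obs();print(o["position"],o["tool_rot"],o["time"],o["ft_force"])
m=(C[...,0]>110)&(C[...,1]<60)&(C[...,2]<60)&(abs(W[...,2]-.145)<.015);print(m.sum())
if m.sum():print(np.nanmin(W[m],0),np.nanmax(W[m],0),np.nanmedian(W[m],0))
c=cam("scene");save(c,"s1.png")
```

```text
[ 0.6395091  -0.03407653  0.25016272] [7.16325451e-01 6.97764705e-01 3.96391631e-04 1.45159632e-03] 4.8667 [ 0.64390846 -1.19996963  0.20117664]
1238
[ 0.62284491 -0.04143637  0.13003672] [ 0.65711974 -0.0211335   0.1474698 ] [ 0.6402388  -0.02917682  0.14480446]
```

View pics/w2.png

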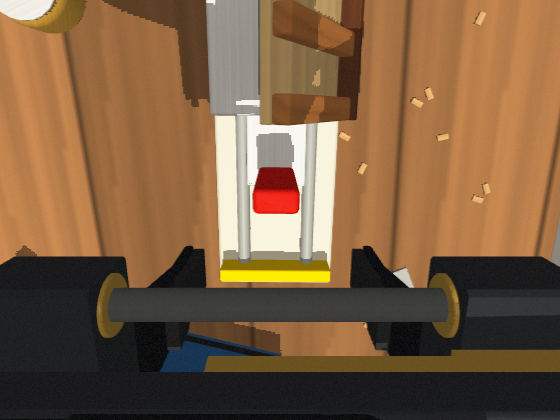

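Request:
send_rows:
  deltas:
    - {"tx":0.3,"ty":0,"tz":4,"rx":0,"ry":0,"rz":0}
    - {"tx":0.3,"ty":0,"tz":8,"rx":0,"ry":0,"rz":0}
    - {"tx":0.3,"ty":0,"tz":11,"rx":0,"ry":0,"rz":0}
    - {"tx":0.3,"ty":0,"tz":14,"rx":0,"ry":0,"rz":0}
    - {"tx":0.3,"ty":0,"tz":15.4,"rx":0,"ry":0,"rz":0}

```text
time: 5.33
position: [0.6326, -0.0236, 0.0926]
tool_rot: [0.714, 0.7, -0.002, -0.004]
ft_force: [-0.7, 0.2, -0.3]
grip_width: 0.0702
```

Request:
send_rows:
  deltas:
    - {"tx":0,"ty":0,"tz":0,"rx":0,"ry":0,"rz":0}
    - {"tx":0,"ty":0,"tz":0,"rx":0,"ry":0,"rz":0}
    - {"tx":0,"ty":0,"tz":0,"rx":0,"ry":0,"rz":0}
    - {"tx":0,"ty":0,"tz":0,"rx":0,"ry":0,"rz":0}
    - {"tx":0,"ty":0,"tz":0,"rx":0,"ry":0,"rz":0}
  claw: 2
  squeeze: 30

```text
time: 5.75
position: [0.6378, -0.027, 0.0985]
tool_rot: [0.715, 0.699, 0.001, 0.001]
ft_force: [-0.2, -0.5, -0.3]
grip_width: 0.0441
```

Request:
send_rows:
  deltas:
    - {"tx":-1.5,"ty":0,"tz":0,"rx":0,"ry":0,"rz":0}
    - {"tx":-3,"ty":0,"tz":0,"rx":0,"ry":0,"rz":0}
    - {"tx":-5,"ty":0,"tz":0,"rx":0,"ry":0,"rz":0}
    - {"tx":-7,"ty":0,"tz":0,"rx":0,"ry":0,"rz":0}
    - {"tx":-8,"ty":0,"tz":0,"rx":0,"ry":0,"rz":0}

```text
time: 6.17
position: [0.6369, -0.1094, 0.0985]
tool_rot: [0.715, 0.699, 0.001, 0.002]
ft_force: [2.8, 2.6, 4.0]
grip_width: 0.0356
```

Request:
send_rows:
  deltas:
    - {"tx":-2,"ty":0,"tz":0,"rx":0,"ry":0,"rz":0}
    - {"tx":-3.5,"ty":0,"tz":0,"rx":0,"ry":0,"rz":0}
    - {"tx":-5,"ty":0,"tz":0,"rx":0,"ry":0,"rz":0}
    - {"tx":-6,"ty":0,"tz":0,"rx":0,"ry":0,"rz":0}
    - {"tx":-6.8,"ty":0,"tz":0,"rx":0,"ry":0,"rz":0}

```text
time: 6.58
position: [0.6334, -0.1766, 0.097]
tool_rot: [0.715, 0.699, -0.0, 0.001]
ft_force: [1.2, 1.6, -0.9]
grip_width: 0.0221
```

Request:
send_rows:
  deltas:
    - {"tx":-0.3,"ty":0,"tz":0,"rx":0,"ry":0,"rz":0}
    - {"tx":-0.6,"ty":0,"tz":0,"rx":0,"ry":0,"rz":0}
    - {"tx":-0.9,"ty":0,"tz":0,"rx":0,"ry":0,"rz":0}
    - {"tx":-1.2,"ty":0,"tz":0,"rx":0,"ry":0,"rz":0}

```text
time: 6.92
position: [0.6329, -0.1874, 0.0965]
tool_rot: [0.715, 0.699, -0.0, -0.0]
ft_force: [-0.4, 0.2, -0.7]
grip_width: 0.02
```

Run:
```python
from h import *
c=cam("top");save(c,"t2.png",(80,120,380,260),2.6)
o=robot.get_obs();print(o["position"],o["ft_force"],o["grip_width"])
```

```text
[ 0.63307555 -0.18800567  0.09653631] [-0.10793885 -0.40834196  0.09871782] 0.020402488224370803
```

View pics/t2.png

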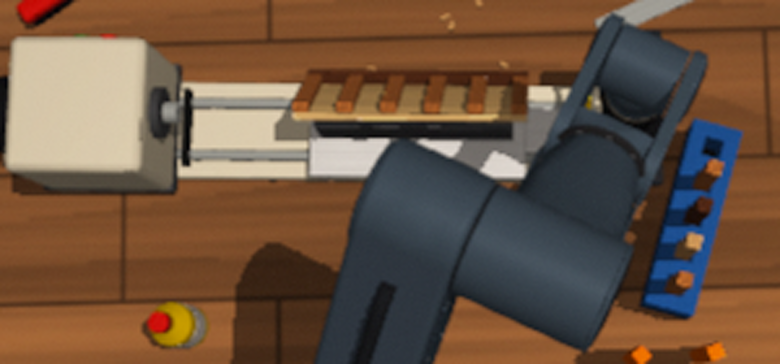

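Request:
send_rows:
  deltas:
    - {"tx":0,"ty":0,"tz":-4,"rx":0,"ry":0,"rz":0}
    - {"tx":0,"ty":0,"tz":-8,"rx":0,"ry":0,"rz":0}
    - {"tx":0,"ty":0,"tz":-12,"rx":0,"ry":0,"rz":0}
    - {"tx":0,"ty":0,"tz":-15.4,"rx":0,"ry":0,"rz":0}
    - {"tx":0,"ty":0,"tz":-15.4,"rx":0,"ry":0,"rz":0}
  claw: 7

```text
time: 7.38
position: [0.6376, -0.1888, 0.2597]
tool_rot: [0.715, 0.699, 0.003, 0.008]
ft_force: [1.6, -0.0, -0.3]
grip_width: 0.0454
```

Run:
```python
from h import *
c=cam("wrist");save(c,"w3.png");W=cloud(c);C=c["color"].astype(int)
o=robot.get_obs();print(o["position"],o["tool_rot"],o["time"],o["ft_force"])
m=(C[...,0]>110)&(C[...,1]<60)&(C[...,2]<60)&(abs(W[...,2]-.145)<.015);print(m.sum())
if m.sum():print(np.nanmin(W[m],0),np.nanmax(W[m],0),np.nanmedian(W[m],0))
```

```text
[ 0.63588444 -0.18807813  0.25603515] [0.71466207 0.69944855 0.00185187 0.00514093] 7.4333 [-0.47441344  0.68264341 -0.45065489]
1247
[ 0.61906467 -0.1304549   0.14131501] [ 0.65392839 -0.11137457  0.14744769] [ 0.63674116 -0.12067876  0.14486095]
```

View pics/w3.png

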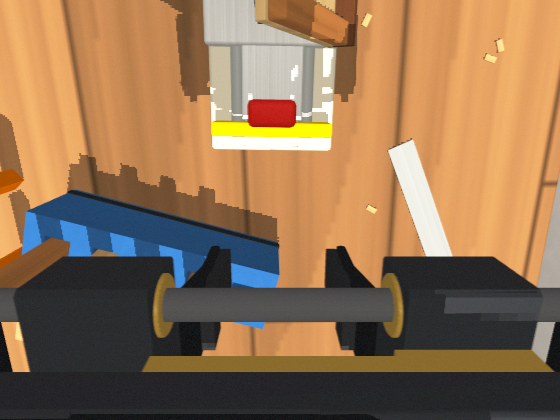

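Request:
send_rows:
  deltas:
    - {"tx":3.4,"ty":0.1,"tz":0,"rx":0,"ry":0,"rz":0}
    - {"tx":6.7,"ty":0.1,"tz":0,"rx":0,"ry":0,"rz":0}
    - {"tx":6.7,"ty":0.1,"tz":0,"rx":0,"ry":0,"rz":0}
    - {"tx":6.7,"ty":0.1,"tz":4,"rx":0,"ry":0,"rz":0}
    - {"tx":6.7,"ty":0.1,"tz":8,"rx":0,"ry":0,"rz":0}

```text
time: 7.85
position: [0.6374, -0.1198, 0.1716]
tool_rot: [0.714, 0.7, 0.001, 0.003]
ft_force: [-0.0, -1.3, -0.7]
grip_width: 0.0693
```

Request:
send_rows:
  deltas:
    - {"tx":0,"ty":0,"tz":3,"rx":0,"ry":0,"rz":0}
    - {"tx":0,"ty":0,"tz":6,"rx":0,"ry":0,"rz":0}
    - {"tx":0,"ty":0,"tz":7.4,"rx":0,"ry":0,"rz":0}
    - {"tx":0,"ty":0,"tz":7.4,"rx":0,"ry":0,"rz":0}
    - {"tx":0,"ty":0,"tz":7.4,"rx":0,"ry":0,"rz":0}

```text
time: 8.27
position: [0.6344, -0.1198, 0.0947]
tool_rot: [0.715, 0.699, -0.001, -0.002]
ft_force: [0.1, 0.4, -0.3]
grip_width: 0.0703
```

Request:
send_rows:
  deltas:
    - {"tx":0,"ty":0,"tz":0,"rx":0,"ry":0,"rz":0}
    - {"tx":0,"ty":0,"tz":0,"rx":0,"ry":0,"rz":0}
    - {"tx":0,"ty":0,"tz":0,"rx":0,"ry":0,"rz":0}
    - {"tx":0,"ty":0,"tz":0,"rx":0,"ry":0,"rz":0}
    - {"tx":0,"ty":0,"tz":0,"rx":0,"ry":0,"rz":0}
  claw: 2
  squeeze: 40

```text
time: 8.68
position: [0.6361, -0.1204, 0.0976]
tool_rot: [0.715, 0.699, 0.0, 0.001]
ft_force: [0.0, -0.8, -0.4]
grip_width: 0.0445
```

Request:
send_rows:
  deltas:
    - {"tx":0,"ty":0,"tz":0,"rx":0,"ry":0,"rz":0}
    - {"tx":0,"ty":0,"tz":0,"rx":0,"ry":0,"rz":0}
    - {"tx":0,"ty":0,"tz":0,"rx":0,"ry":0,"rz":0}

```text
time: 8.93
position: [0.6364, -0.1203, 0.0972]
tool_rot: [0.715, 0.699, 0.001, 0.001]
ft_force: [1.0, 0.6, 2.7]
grip_width: 0.0363
```

Request:
send_rows:
  deltas:
    - {"tx":0,"ty":0,"tz":0,"rx":0,"ry":0,"rz":0}
    - {"tx":-0.7,"ty":0,"tz":0,"rx":0,"ry":0,"rz":0}
    - {"tx":-1.8,"ty":0,"tz":0,"rx":0,"ry":0,"rz":0}
    - {"tx":-3,"ty":0,"tz":0,"rx":0,"ry":0,"rz":0}
    - {"tx":-4,"ty":0,"tz":0,"rx":0,"ry":0,"rz":0}

```text
time: 9.35
position: [0.6357, -0.1417, 0.0954]
tool_rot: [0.716, 0.698, 0.011, -0.011]
ft_force: [-4.1, 0.9, 1.9]
grip_width: 0.0325
```

Request:
send_rows:
  deltas:
    - {"tx":-0.8,"ty":0,"tz":0,"rx":0,"ry":0,"rz":0}
    - {"tx":-1.6,"ty":0,"tz":0,"rx":0,"ry":0,"rz":0}
    - {"tx":-2.2,"ty":0,"tz":0,"rx":0,"ry":0,"rz":0}
    - {"tx":-2.5,"ty":0,"tz":0,"rx":0,"ry":0,"rz":0}
    - {"tx":-2.8,"ty":0,"tz":0,"rx":0,"ry":0,"rz":0}

```text
time: 9.77
position: [0.6337, -0.1897, 0.0964]
tool_rot: [0.715, 0.699, -0.0, -0.0]
ft_force: [0.1, 0.4, 0.1]
grip_width: 0.0202
```

Request:
send_rows:
  deltas:
    - {"tx":-0.2,"ty":0,"tz":0,"rx":0,"ry":0,"rz":0}
    - {"tx":-0.4,"ty":0,"tz":0,"rx":0,"ry":0,"rz":0}

```text
time: 9.93
position: [0.6338, -0.193, 0.0965]
tool_rot: [0.715, 0.699, -0.0, -0.0]
ft_force: [-0.0, 0.4, 0.0]
grip_width: 0.02
```

Request:
send_rows:
  deltas:
    - {"tx":0,"ty":0,"tz":-4,"rx":0,"ry":0,"rz":0}
    - {"tx":0,"ty":0,"tz":-8,"rx":0,"ry":0,"rz":0}
    - {"tx":0,"ty":0,"tz":-12,"rx":0,"ry":0,"rz":0}
    - {"tx":0,"ty":0,"tz":-15.4,"rx":0,"ry":0,"rz":0}
    - {"tx":0,"ty":0,"tz":-15.4,"rx":0,"ry":0,"rz":0}
  claw: 5

```text
time: 10.35
position: [0.6383, -0.1943, 0.2598]
tool_rot: [0.715, 0.699, 0.003, 0.008]
ft_force: [0.8, -0.4, 1.0]
grip_width: 0.0448
```

Request:
send_rows:
  deltas:
    - {"tx":0,"ty":-10,"tz":-4,"rx":0,"ry":0,"rz":0}
    - {"tx":0,"ty":-15,"tz":-4,"rx":0,"ry":0,"rz":0}
    - {"tx":0,"ty":-19,"tz":-4,"rx":0,"ry":0,"rz":0}
    - {"tx":0,"ty":-19,"tz":-4,"rx":0,"ry":0,"rz":0}
    - {"tx":0,"ty":-19,"tz":-4,"rx":0,"ry":0,"rz":0}

```text
time: 10.77
position: [0.4404, -0.187, 0.2906]
tool_rot: [0.715, 0.699, -0.001, -0.001]
ft_force: [-0.8, -0.6, -0.6]
grip_width: 0.0499
```

Run:
```python
from h import *
for n in ["wrist","scene","top"]:
    c=cam(n);W=cloud(c);C=c["color"].astype(int)
    m=(C[...,0]>110)&(C[...,1]<60)&(C[...,2]<60)&(abs(W[...,2]-.145)<.01)
    if n!="wrist": m[:,:260 if n=="scene" else 200]=0;m[:,350:]=0
    if m.sum():print(n,m.sum(),np.nanmin(W[m],0),np.nanmax(W[m],0),np.nanmedian(W[m],0))
    m=(C[...,0]>150)&(C[...,1]>140)&(C[...,2]<80)&(abs(W[...,2]-.052)<.01)&(abs(W[...,0]-.65)<.1)
    if m.sum():print("yel",m.sum(),np.nanmin(W[m],0),np.nanmax(W[m],0))
    save(c,n+"4.png")
o=robot.get_obs();print(o["position"],o["time"])
```

```text
wrist 1111 [ 0.61767884 -0.1313758   0.1350889 ] [ 0.65096248 -0.11093897  0.14733733] [ 0.63186911 -0.12086137  0.14453322]
yel 1409 [ 0.57494784 -0.14813225  0.0428812 ] [ 0.69509252 -0.13088287  0.05467125]
scene 98 [ 0.62122925 -0.13251453  0.13514732] [ 0.6558732  -0.11308523  0.14794541] [ 0.63843861 -0.12422651  0.14366259]
yel 255 [ 0.57556989 -0.14926885  0.0420699 ] [ 0.69647934 -0.13043482  0.05878945]
top 55 [ 0.61876312 -0.12640245  0.13638555] [0.66606815 0.05498914 0.15181295] [ 0.6358461  -0.11912077  0.14443353]
yel 122 [ 0.57776556 -0.14408298  0.04378118] [ 0.69237273 -0.13045677  0.06132704]
[ 0.44245339 -0.18776043  0.2911342 ] 10.9167
```

View pics/scene4.png

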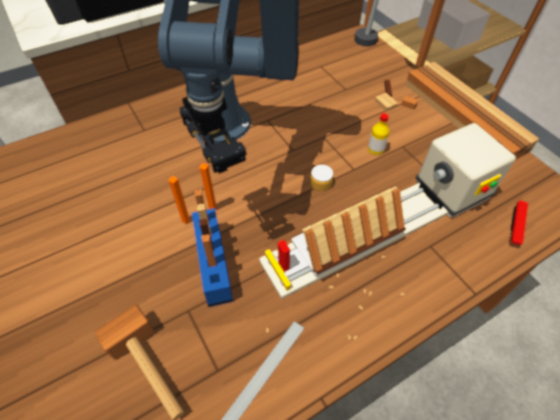

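View pics/top4.png

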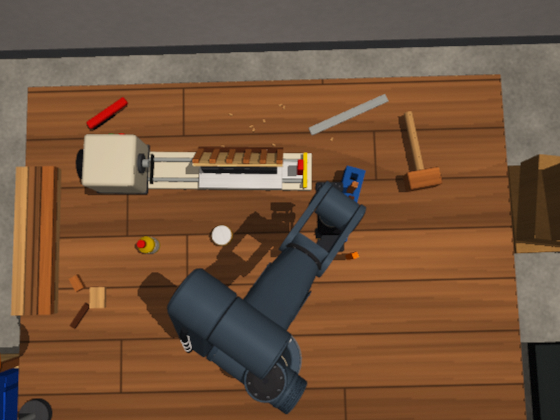

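Run:
```python
from h import *
c=cam("scene");W=cloud(c);C=c["color"].astype(int)
save(c,"s5.png",(250,170,430,300),4)
reg=(W[...,1]>-.09)&(W[...,1]<.26)&(W[...,2]>.05)&(W[...,2]<.19)&(W[...,0]>.52)&(W[...,0]<.75)
P=W[reg]
# plane fit RANSAC in 2D
best=None
rng=np.random.default_rng(0)
for _ in range(500):
    a=P[rng.choice(len(P),3,False)];n=np.cross(a[1]-a[0],a[2]-a[0]);
    if np.linalg.norm(n)<1e-9: continue
    n/=np.linalg.norm(n)
    if n[0]<0:n=-n
    d=P@n;k=(abs(d-a[0]@n)<.0025).sum()
    if best is None or k>best[0]: best=(k,n,a[0]@n)
k,n,d=best
print(k,len(P),n,np.degrees(np.arcsin(n[2])),"yaw",np.degrees(np.arctan2(n[1],n[0])))
yaw=np.radians(-1.34)
for yw in [yaw]:
    n0=np.array([np.cos(yw)*.866,np.sin(yw)*.866,.5])
    h=P@n0;H,e=np.histogram(h,bins=np.arange(h.min(),h.max(),.002));print([(round(b,3),int(x)) for b,x in zip(e,H) if x>30])
    ya=np.array([-np.sin(yw),np.cos(yw),0]);s=P@ya;print("y ext",np.percentile(s,[0,1,99,100]),"handle y",np.array([.637,-.121,0])@ya)
    # rib profile: median h vs y
    for b in np.arange(-.07,.24,.006):
        m=(s>b)&(s<b+.006)
        if m.sum()>5: print(round(b+.003,3),m.sum(),np.round(np.median(h[m]),4),end=" | ")
```

```text
1845 4753 [ 0.86474471 -0.02759183  0.50145317] 30.09618783460468 yaw -1.8275445351362247
[(np.float64(0.625), 38), (np.float64(0.627), 116), (np.float64(0.629), 449), (np.float64(0.631), 861), (np.float64(0.633), 605), (np.float64(0.635), 222), (np.float64(0.637), 132), (np.float64(0.639), 131), (np.float64(0.641), 211), (np.float64(0.643), 447), (np.float64(0.645), 677), (np.float64(0.647), 517), (np.float64(0.649), 220), (np.float64(0.651), 72)]
y ext [-0.05102308 -0.04933362  0.23631336  0.24190001] handle y -0.1060704864033166
-0.049 190 0.6387 | -0.043 102 0.6451 | -0.037 113 0.6451 | -0.031 73 0.6447 | -0.025 48 0.6321 | -0.019 114 0.6315 | -0.013 98 0.6315 | -0.007 97 0.6317 | -0.001 109 0.6315 | 0.005 190 0.6392 | 0.011 103 0.6455 | 0.017 100 0.6454 | 0.023 72 0.645 | 0.029 40 0.6332 | 0.035 102 0.6321 | 0.041 97 0.6325 | 0.047 92 0.6322 | 0.053 104 0.6322 | 0.059 199 0.6398 | 0.065 94 0.6461 | 0.071 101 0.6468 | 0.077 62 0.6461 | 0.083 26 0.6336 | 0.089 95 0.633 | 0.095 90 0.6329 | 0.101 99 0.6331 | 0.107 96 0.6326 | 0.113 199 0.6407 | 0.119 95 0.647 | 0.125 92 0.6469 | 0.131 63 0.6463 | 0.137 18 0.6373 | 0.143 82 0.6337 | 0.149 93 0.6331 | 0.155 94 0.6335 | 0.161 89 0.6337 | 0.167 197 0.641 | 0.173 93 0.6477 | 0.179 90 0.6477 | 0.185 59 0.647 | 0.191 16 0.6389 | 0.197 77 0.6344 | 0.203 86 0.6343 | 0.209 80 0.6341 | 0.215 87 0.6345 | 0.221 208 0.6415 | 0.227 92 0.6479 | 0.233 85 0.6483 | 0.239 52 0.6477 |
```

View pics/s5.png

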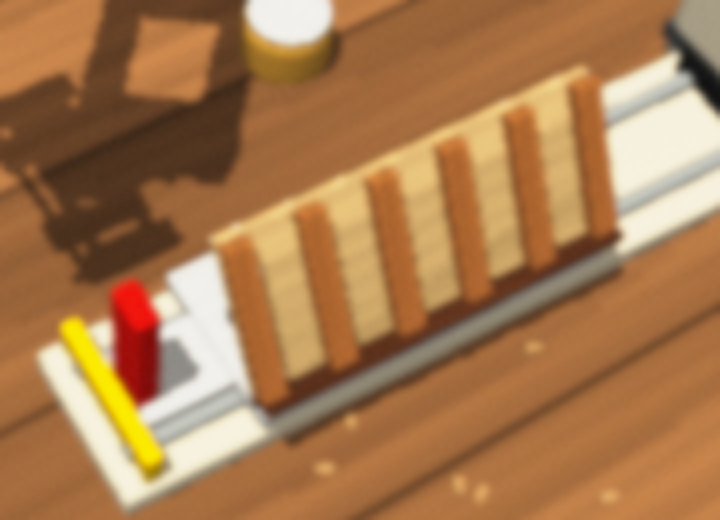

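```bash
cat >> h.py <<'E'
YAW=np.radians(-2.1)
XC=np.array([np.cos(YAW),np.sin(YAW),0]);YC=np.array([-np.sin(YAW),np.cos(YAW),0]);ZW=np.array([0,0,1.])
RX=.8660*XC+.5*ZW; RZ=-.5*XC+.8660*ZW
RACK=np.array([.6985,.082,.06])
RT=Rxy(RX,-RZ)
def rackp(x,y,z): return RACK+RX*x+YC*y+RZ*z
def blanks():
    c=cam("top");W=cloud(c);C=c["color"].astype(int)
    tall=(W[...,2]>.19)&(W[...,2]<.22)&(W[...,0]>.36)&(W[...,0]<.64)&(W[...,1]<-.15)&(W[...,1]>-.42)
    n,lab,st,ce=cv2.connectedComponentsWithStats(tall.astype(np.uint8));out=[]
    for i in range(1,n):
        mm=lab==i
        if mm.sum()>8: out.append(np.round(np.nanmedian(W[mm],0),4));print(np.round(ce[i]),mm.sum(),out[-1],C[mm].mean(0).round())
    bl=(C[...,2]>C[...,0]+30)&(abs(W[...,2]-.09)<.012)&(W[...,1]<-.1)&(W[...,1]>-.45)&(W[...,0]>.3)
    P=W[bl][:,:2]
    if len(P)>20: print("holder",cv2.minAreaRect((P*1000).astype(np.float32)))
    return c,W
E
python3 - <<'E'
from h import *
c=cam("scene");W=cloud(c)
reg=(W[...,1]>-.09)&(W[...,1]<.26)&(W[...,2]>.05)&(W[...,2]<.19)&(W[...,0]>.52)&(W[...,0]<.75)
P=W[reg]-RACK;x,y,z=P@RX,P@YC,P@RZ
for b in [-108,-54,0,54,108]:
    m=(abs(y-b/1000)<.009)&(z>.02)&(z<.115);print(b,np.median(x[m]).round(4),end=' ')
print("z range",np.percentile(z,[.5,99.5]))
for b in np.arange(-.150,.15,.004):
    m=(y>b)&(y<b+.004)&(z>.03)&(z<.11);
    if m.sum()>3:print(round((b+.002)*1e3),np.round(np.median(x[m])*1e3,1),end="|")
m=(abs(y)<.01);print()
for b in np.arange(-.02,.13,.006):
    k=m&(z>b)&(z<b+.006);
    if k.sum():print(round(b+.003,3),np.round(np.median(x[k])*1e3,1),end="|")
r=np.radians(-17);R=Rxy([np.cos(r),np.sin(r),0],[0,0,-1])
o=robot.get_obs();p=o["position"]
plan([([.53,-.25,.26],R),([.555,-.282,.26],R),([.555,-.282,.151],R)])
E
```

```text
-108 -0.0004 -54 -0.0004 0 -0.0005 54 -0.0004 108 -0.0003 z range [-0.00684557  0.12072976]
-148 5.9|-144 13.9|-140 13.0|-136 13.8|-132 13.5|-128 13.4|-124 -0.3|-120 -0.7|-116 -0.3|-112 -0.6|-108 -0.4|-104 -0.6|-100 -0.6|-96 0.6|-92 11.0|-88 13.4|-84 13.2|-80 13.7|-76 13.1|-68 0.1|-64 -0.6|-60 -0.2|-56 -0.5|-52 -0.4|-48 -0.4|-44 -0.8|-40 6.9|-36 13.4|-32 13.5|-28 13.5|-24 13.9|-20 12.3|-12 0.4|-8 -0.4|-4 -0.6|0 -0.3|4 -0.4|8 -0.4|12 3.6|16 8.9|20 13.7|24 13.2|28 13.7|32 13.8|36 11.1|44 -0.2|48 -0.5|52 -0.5|56 -0.0|60 -0.5|64 -0.2|68 7.4|72 13.6|76 13.9|80 13.9|84 13.6|88 12.4|96 0.7|100 -0.2|104 -0.8|108 -0.1|112 0.3|116 -0.2|120 2.9|124 11.5|128 13.5|132 13.6|136 13.4|140 12.8|
-0.005 17.0|0.001 8.2|0.007 0.4|0.013 -0.5|0.019 -0.5|0.025 -0.7|0.031 -0.1|0.037 0.1|0.043 -0.5|0.049 -0.7|0.055 -0.1|0.061 -0.7|0.067 -0.8|0.073 -0.1|0.079 -0.7|0.085 -0.8|0.091 0.1|0.097 -0.9|0.103 -0.9|0.109 -0.5|0.115 -0.1|0.121 -1.3|0 t [-1.49, 2.16, 0.78] r [0.0, -0.0, 0.461]
0 t [-0.37, 2.6, 0.78] r [0.0, -0.0, 0.461]
0 t [0.82, 2.49, 0.78] r [0.0, -0.0, 0.461]
0 t [1.85, 1.87, 0.77] r [0.0, -0.0, 0.461]
1 t [3.33, 2.33, -0.0] r [-0.0, 0.0, -0.0]
2 t [0.0, 0.0, 10.9] r [-0.0, 0.0, 0.0]
```

Request:
send_rows:
  deltas:
    - {"tx":-1.5,"ty":2.2,"tz":0.8,"rx":0,"ry":0,"rz":0.46}
    - {"tx":-1.5,"ty":2.2,"tz":0.8,"rx":0,"ry":0,"rz":0.46}
    - {"tx":-1.5,"ty":2.2,"tz":0.8,"rx":0,"ry":0,"rz":0.46}
    - {"tx":-1.5,"ty":2.2,"tz":0.8,"rx":0,"ry":0,"rz":0.46}

```text
time: 11.35
position: [0.4675, -0.204, 0.2817]
tool_rot: [0.857, 0.516, 0.0, -0.0]
ft_force: [-0.0, -0.3, -0.7]
grip_width: 0.0502
```

Request:
send_rows:
  deltas:
    - {"tx":-0.4,"ty":2.6,"tz":0.8,"rx":0,"ry":0,"rz":0.46}
    - {"tx":-0.4,"ty":2.6,"tz":0.8,"rx":0,"ry":0,"rz":0.46}
    - {"tx":-0.4,"ty":2.6,"tz":0.8,"rx":0,"ry":0,"rz":0.46}
    - {"tx":-0.4,"ty":2.6,"tz":0.8,"rx":0,"ry":0,"rz":0.46}

```text
time: 11.68
position: [0.4887, -0.2195, 0.2735]
tool_rot: [0.952, 0.307, -0.0, -0.0]
ft_force: [-0.1, -0.1, -0.1]
grip_width: 0.0503
```

Request:
send_rows:
  deltas:
    - {"tx":0.8,"ty":2.5,"tz":0.8,"rx":0,"ry":0,"rz":0.46}
    - {"tx":0.8,"ty":2.5,"tz":0.8,"rx":0,"ry":0,"rz":0.46}
    - {"tx":0.8,"ty":2.5,"tz":0.8,"rx":0,"ry":0,"rz":0.46}
    - {"tx":0.8,"ty":2.5,"tz":0.8,"rx":0,"ry":0,"rz":0.46}

```text
time: 12.02
position: [0.5099, -0.235, 0.2654]
tool_rot: [0.997, 0.082, -0.0, -0.0]
ft_force: [-1.3, -0.1, 0.1]
grip_width: 0.05
```

Request:
send_rows:
  deltas:
    - {"tx":1.8,"ty":1.9,"tz":0.8,"rx":0,"ry":0,"rz":0.46}
    - {"tx":1.8,"ty":1.9,"tz":0.8,"rx":0,"ry":0,"rz":0.46}
    - {"tx":1.8,"ty":1.9,"tz":0.8,"rx":0,"ry":0,"rz":0.46}
    - {"tx":1.8,"ty":1.9,"tz":0.8,"rx":0,"ry":0,"rz":0.46}
    - {"tx":1.8,"ty":1.9,"tz":0.8,"rx":0,"ry":0,"rz":0.46}

```text
time: 12.43
position: [0.5306, -0.2505, 0.2575]
tool_rot: [0.989, -0.145, -0.0, -0.0]
ft_force: [1.0, 0.7, 0.4]
grip_width: 0.0499
```

```bash
sed -i 's/RACK=np.array(\[.6985,.082,.06\])/RACK=np.array([.6983,.080,.06])/' h.py
python3 - <<'E'
from h import *
blanks();c=cam("wrist");W=cloud(c);save(c,"w6.png")
tall=(W[...,2]>.19)&(W[...,2]<.215)&(W[...,0]>.36)
n,lab,st,ce=cv2.connectedComponentsWithStats(tall.astype(np.uint8))
for i in range(1,n):
    mm=lab==i
    if mm.sum()>30: print("wr",ce[i].round(),mm.sum(),np.nanmedian(W[mm],0).round(4))
o=robot.get_obs();print(o["position"],o["q"],o["tool_rot"],o["time"])
r=np.radians(-17);R=Rxy([np.cos(r),np.sin(r),0],[0,0,-1])
plan([([.555,-.282,.25],R),([.555,-.282,.151],R)])
E
```

```text
[350. 200.] 20 [ 0.5085 -0.2678  0.2034] [36. 21. 15.]
holder ((468.6460266113281, -256.12127685546875), (63.604042053222656, 151.94383239746094), 72.694091796875)
wr [320. 172.] 1037 [ 0.5588 -0.2856  0.205 ]
wr [317. 243.] 983 [ 0.516  -0.2722  0.2049]
wr [313. 322.] 52 [ 0.4618 -0.2552  0.2051]
wr [312. 351.] 228 [ 0.4331 -0.2475  0.1951]
[ 0.53005715 -0.2503137   0.25784599] [-6.31767152e-01  4.36418059e-01  1.49134263e+00  1.30447465e-04
  1.21418100e+00  1.22712211e+00] [ 9.89639947e-01 -1.43571381e-01 -1.25531183e-04 -1.35772354e-04] 12.5333
0 t [3.29, 2.33, 0.78] r [-0.0, 0.0, 0.009]
1 t [0.0, 0.0, 9.9] r [-0.0, 0.0, -0.0]
```

View pics/w6.png

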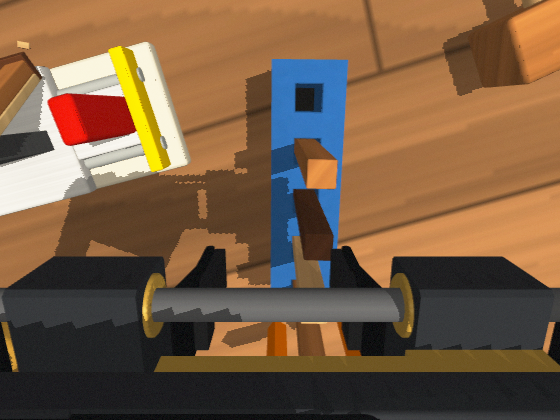

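Request:
send_rows:
  deltas:
    - {"tx":3.5,"ty":2.4,"tz":0,"rx":0,"ry":0,"rz":0}
    - {"tx":3.5,"ty":2.4,"tz":0,"rx":0,"ry":0,"rz":0}
    - {"tx":3.5,"ty":2.4,"tz":2,"rx":0,"ry":0,"rz":0}
    - {"tx":3.5,"ty":2.4,"tz":4,"rx":0,"ry":0,"rz":0}
    - {"tx":3.5,"ty":2.4,"tz":6,"rx":0,"ry":0,"rz":0}

```text
time: 12.95
position: [0.5567, -0.2838, 0.198]
tool_rot: [0.99, -0.144, 0.001, 0.0]
ft_force: [0.2, 0.4, 0.4]
grip_width: 0.0504
```

Request:
send_rows:
  deltas:
    - {"tx":0,"ty":0,"tz":2.5,"rx":0,"ry":0,"rz":0}
    - {"tx":0,"ty":0,"tz":4.7,"rx":0,"ry":0,"rz":0}
    - {"tx":0,"ty":0,"tz":4.7,"rx":0,"ry":0,"rz":0}
    - {"tx":0,"ty":0,"tz":4.7,"rx":0,"ry":0,"rz":0}

```text
time: 13.28
position: [0.5555, -0.2829, 0.1504]
tool_rot: [0.99, -0.144, -0.001, -0.001]
ft_force: [-0.6, -0.4, 0.5]
grip_width: 0.0499
```

Request:
send_rows:
  deltas:
    - {"tx":0,"ty":0,"tz":0,"rx":0,"ry":0,"rz":0}
    - {"tx":0,"ty":0,"tz":0,"rx":0,"ry":0,"rz":0}
    - {"tx":0,"ty":0,"tz":0,"rx":0,"ry":0,"rz":0}
    - {"tx":0,"ty":0,"tz":0,"rx":0,"ry":0,"rz":0}
    - {"tx":0,"ty":0,"tz":0,"rx":0,"ry":0,"rz":0}
  claw: 0.8
  squeeze: 20

```text
time: 13.7
position: [0.5561, -0.2836, 0.1526]
tool_rot: [0.989, -0.145, 0.001, 0.0]
ft_force: [-0.1, -0.3, 0.3]
grip_width: 0.0244
```

Request:
send_rows:
  deltas:
    - {"tx":0,"ty":0,"tz":0,"rx":0,"ry":0,"rz":0}
    - {"tx":0,"ty":0,"tz":0,"rx":0,"ry":0,"rz":0}
    - {"tx":0,"ty":0,"tz":0,"rx":0,"ry":0,"rz":0}
    - {"tx":0,"ty":0,"tz":0,"rx":0,"ry":0,"rz":0}
    - {"tx":0,"ty":0,"tz":0,"rx":0,"ry":0,"rz":0}

```text
time: 14.12
position: [0.556, -0.2835, 0.1521]
tool_rot: [0.989, -0.145, 0.0, 0.0]
ft_force: [-0.8, -1.2, 4.8]
grip_width: 0.018
```

Run:
```python
from h import *
o=robot.get_obs();p=o["position"]
g=.137;y=.108
plan([([p[0],p[1],.36],None),(rackp(.013,y,.2+g),RT),(rackp(.013,y,.03+g),RT),(rackp(.012,y,.003+g),RT)])
```

```text
0 t [0.01, 0.0, -10.39] r [0.0, 0.0, 0.0]
0 t [0.01, 0.0, -10.39] r [0.0, 0.0, 0.0]
1 t [-4.91, -15.13, 0.05] r [0.022, 0.173, -0.083]
1 t [-3.61, -15.49, -0.35] r [0.022, 0.173, -0.083]
1 t [-2.24, -15.74, -0.51] r [0.022, 0.173, -0.083]
2 t [-0.0, -0.0, 17.0] r [-0.0, 0.0, -0.0]
3 t [-0.1, -0.0, 2.7] r [0.0, 0.0, 0.0]
```

Request:
send_rows:
  deltas:
    - {"tx":0,"ty":0,"tz":-1.5,"rx":0,"ry":0,"rz":0}
    - {"tx":0,"ty":0,"tz":-4,"rx":0,"ry":0,"rz":0}
    - {"tx":0,"ty":0,"tz":-7,"rx":0,"ry":0,"rz":0}
    - {"tx":0,"ty":0,"tz":-10.4,"rx":0,"ry":0,"rz":0}

```text
time: 14.45
position: [0.5546, -0.2825, 0.2545]
tool_rot: [0.989, -0.145, -0.002, -0.001]
ft_force: [0.0, -0.1, 0.3]
grip_width: 0.0181
```

Request:
send_rows:
  deltas:
    - {"tx":0,"ty":0,"tz":-3.5,"rx":0,"ry":0,"rz":0}
    - {"tx":0,"ty":0,"tz":-7,"rx":0,"ry":0,"rz":0}
    - {"tx":0,"ty":0,"tz":-10.4,"rx":0,"ry":0,"rz":0}
    - {"tx":0,"ty":0,"tz":-10.4,"rx":0,"ry":0,"rz":0}

```text
time: 14.78
position: [0.5587, -0.2854, 0.3677]
tool_rot: [0.989, -0.145, 0.007, 0.004]
ft_force: [1.2, -0.8, 0.4]
grip_width: 0.018
```

Request:
send_rows:
  deltas:
    - {"tx":-4.9,"ty":-15.1,"tz":0,"rx":0.022,"ry":0.173,"rz":-0.083}
    - {"tx":-4.9,"ty":-15.1,"tz":0,"rx":0.022,"ry":0.173,"rz":-0.083}
    - {"tx":-4.9,"ty":-15.1,"tz":0,"rx":0.022,"ry":0.173,"rz":-0.083}
    - {"tx":-4.9,"ty":-15.1,"tz":0,"rx":0.022,"ry":0.173,"rz":-0.083}
    - {"tx":-4.9,"ty":-15.1,"tz":0,"rx":0.022,"ry":0.173,"rz":-0.083}

```text
time: 15.2
position: [0.55, -0.1181, 0.3586]
tool_rot: [0.991, -0.101, 0.085, -0.001]
ft_force: [-0.5, -0.1, -0.5]
grip_width: 0.0177
```

Request:
send_rows:
  deltas:
    - {"tx":-3.6,"ty":-15.5,"tz":-0.3,"rx":0.022,"ry":0.173,"rz":-0.083}
    - {"tx":-3.6,"ty":-15.5,"tz":-0.3,"rx":0.022,"ry":0.173,"rz":-0.083}
    - {"tx":-3.6,"ty":-15.5,"tz":-0.3,"rx":0.022,"ry":0.173,"rz":-0.083}
    - {"tx":-3.6,"ty":-15.5,"tz":-0.3,"rx":0.022,"ry":0.173,"rz":-0.083}
    - {"tx":-3.6,"ty":-15.5,"tz":-0.3,"rx":0.022,"ry":0.173,"rz":-0.083}

```text
time: 15.62
position: [0.5468, 0.04, 0.3576]
tool_rot: [0.983, -0.058, 0.172, 0.002]
ft_force: [0.3, -0.2, -0.1]
grip_width: 0.0181
```

Request:
send_rows:
  deltas:
    - {"tx":-2.2,"ty":-15.7,"tz":-0.5,"rx":0.022,"ry":0.173,"rz":-0.083}
    - {"tx":-2.2,"ty":-15.7,"tz":-0.5,"rx":0.022,"ry":0.173,"rz":-0.083}
    - {"tx":-2.2,"ty":-15.7,"tz":-0.5,"rx":0.022,"ry":0.173,"rz":-0.083}
    - {"tx":-2.2,"ty":-15.7,"tz":-0.5,"rx":0.022,"ry":0.173,"rz":-0.083}
    - {"tx":-2.2,"ty":-15.7,"tz":-0.5,"rx":0.022,"ry":0.173,"rz":-0.083}

```text
time: 16.03
position: [0.545, 0.1979, 0.3575]
tool_rot: [0.966, -0.015, 0.258, 0.004]
ft_force: [-0.0, -1.4, 0.1]
grip_width: 0.0181
```

Run:
```python
from h import *
g=.137;y=.108
plan([(rackp(.013,y,.2+g),RT),(rackp(.013,y,.03+g),RT)])
c=cam("wrist");save(c,"w7.png");c=cam("scene");save(c,"s7.png",(200,60,480,270),2.8)
o=robot.get_obs();print(o["time"],o["grip_width"],o["q"])
```

```text
0 t [0.06, 0.42, -0.06] r [-0.004, 0.002, 0.006]
1 t [0.0, -0.0, 17.0] r [-0.0, 0.0, -0.0]
16.1333 0.01793410464134952 [ 0.21463416  0.15691527  1.73760203 -0.18251494  0.74875581  1.92080027]
```

View pics/w7.png

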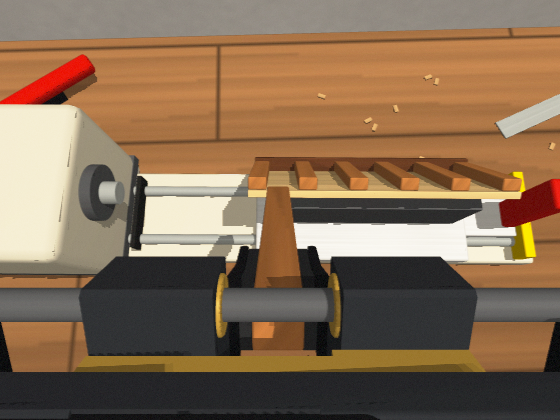

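View pics/s7.png

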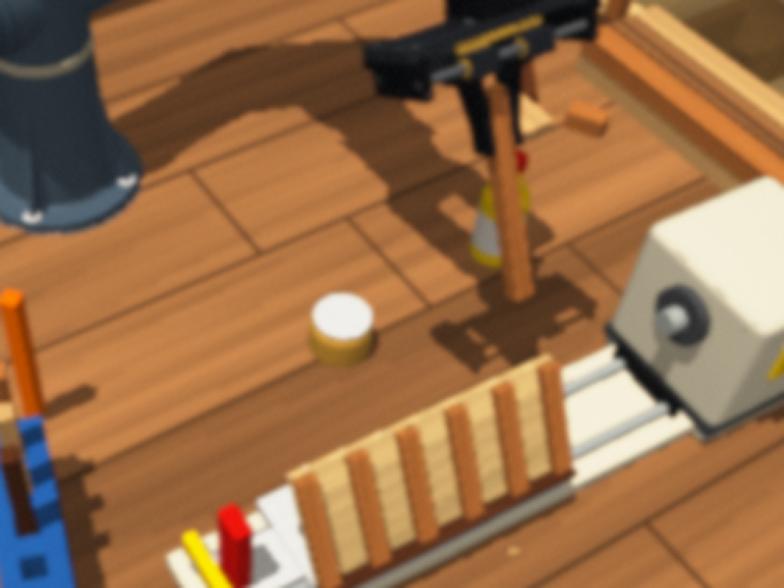

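```bash
cat >> h.py <<'E'
def lean():
    o=robot.get_obs();c=cam("wrist");W=cloud(c);T=Ro.from_quat(o["tool_rot"]).inv().apply((W-o["position"]).reshape(-1,3))
    m=(abs(T[:,1])<.02)&(T[:,2]>.01)&(T[:,2]<.15)&(abs(T[:,0])<.04)
    T=T[m];
    for b in np.arange(.015,.145,.02):
        k=abs(T[:,2]-b)<.01
        if k.sum()>5: print(round(b,3),k.sum(),"x",np.percentile(T[k,0],90).round(4),"y",((np.percentile(T[k,1],2)+np.percentile(T[k,1],98))/2).round(4))
    if len(T):print("zmax",np.percentile(T[:,2],99))
E
python3 -c "
from h import *
lean()"
```

```text
0.015 329 x 0.0112 y 0.0005
0.035 348 x 0.0112 y 0.0004
0.055 260 x 0.0111 y 0.0005
0.075 209 x 0.011 y 0.0005
0.095 166 x 0.011 y 0.0005
0.115 125 x 0.0109 y 0.0006
0.135 61 x 0.0108 y 0.0005
zmax 0.13259121101214089
```

Request:
send_rows:
  deltas:
    - {"tx":-0.1,"ty":0.4,"tz":2,"rx":-0.004,"ry":0.002,"rz":0.006}
    - {"tx":-0.1,"ty":0.4,"tz":5,"rx":-0.004,"ry":0.002,"rz":0.006}
    - {"tx":-0.1,"ty":0.4,"tz":8,"rx":-0.004,"ry":0.002,"rz":0.006}
    - {"tx":-0.1,"ty":0.4,"tz":11,"rx":-0.004,"ry":0.002,"rz":0.006}
    - {"tx":-0.1,"ty":0.4,"tz":13,"rx":-0.004,"ry":0.002,"rz":0.006}

```text
time: 16.6
position: [0.6105, 0.1843, 0.2426]
tool_rot: [0.966, -0.023, 0.258, 0.006]
ft_force: [-1.2, 1.8, 0.3]
grip_width: 0.0179
```

Run:
```python
from h import *
g=.136;y=.108
plan([(rackp(.011,y,.002+g),RT)])
c=cam("scene");save(c,"s8.png",(300,80,480,270),3);c=cam("wrist");save(c,"w8.png")
```

```text
0 t [-0.1, -0.74, 6.59] r [0.006, 0.001, -0.009]
```

View pics/s8.png

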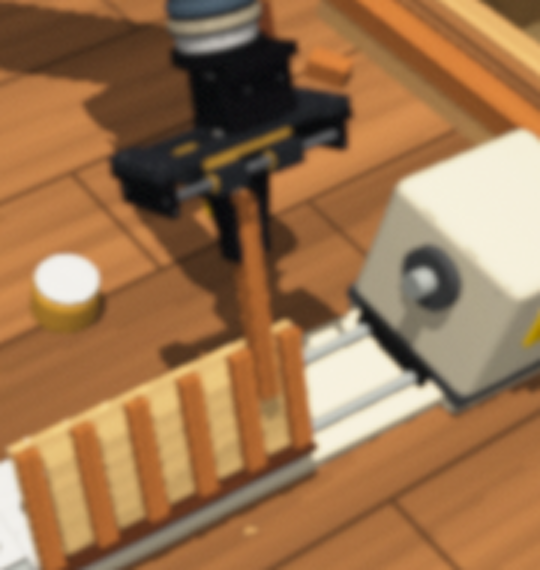

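View pics/w8.png

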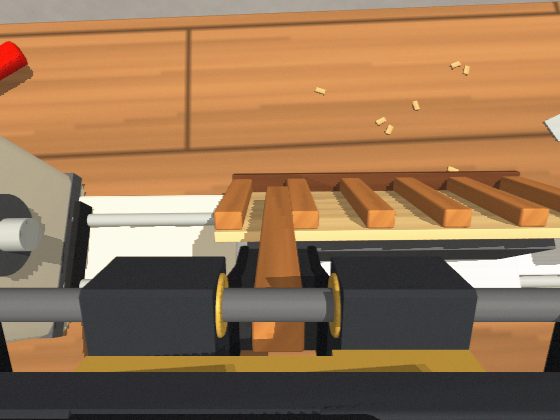

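Run:
```python
from h import *
g=.136;y=.108
plan([(rackp(.011,y,.002+g),RT)])
```

```text
0 t [0.04, -0.73, 6.51] r [0.006, 0.004, -0.009]
```

Request:
send_rows:
  deltas:
    - {"tx":0,"ty":-0.7,"tz":0,"rx":0.006,"ry":0.003,"rz":-0.009}
    - {"tx":0,"ty":-0.7,"tz":0,"rx":0.006,"ry":0.003,"rz":-0.009}
    - {"tx":0,"ty":-0.7,"tz":2,"rx":0.006,"ry":0.003,"rz":-0.009}
    - {"tx":0,"ty":-0.7,"tz":4,"rx":0.006,"ry":0.003,"rz":-0.009}
    - {"tx":0,"ty":-0.7,"tz":4.5,"rx":0.006,"ry":0.003,"rz":-0.009}

```text
time: 17.12
position: [0.632, 0.192, 0.2056]
tool_rot: [0.965, -0.016, 0.26, 0.005]
ft_force: [-0.9, -0.5, -0.4]
grip_width: 0.0182
```

Request:
send_rows:
  deltas:
    - {"tx":0,"ty":0,"tz":0,"rx":0,"ry":0,"rz":0}
    - {"tx":0,"ty":0,"tz":0,"rx":0,"ry":0,"rz":0}
    - {"tx":0,"ty":0,"tz":0,"rx":0,"ry":0,"rz":0}

```text
time: 17.37
position: [0.632, 0.1928, 0.2075]
tool_rot: [0.965, -0.016, 0.261, 0.004]
ft_force: [-0.5, 0.4, -0.8]
grip_width: 0.0176
```

Run:
```python
from h import *
g=.136;y=.108
plan([(rackp(.011,y,.002+g),RT)]);lean()
c=cam("wrist");save(c,"w9.png")
```

```text
0 t [-0.19, 0.23, 2.49] r [-0.002, -0.005, 0.003]
0.015 334 x 0.0113 y 0.0004
0.035 373 x 0.0112 y -0.0051
0.055 620 x 0.0111 y -0.0
0.075 515 x 0.011 y 0.0003
0.095 399 x 0.0109 y 0.0001
0.115 335 x 0.0109 y 0.0003
0.135 212 x 0.0108 y 0.0002
zmax 0.1453242898543977
```

View pics/w9.png

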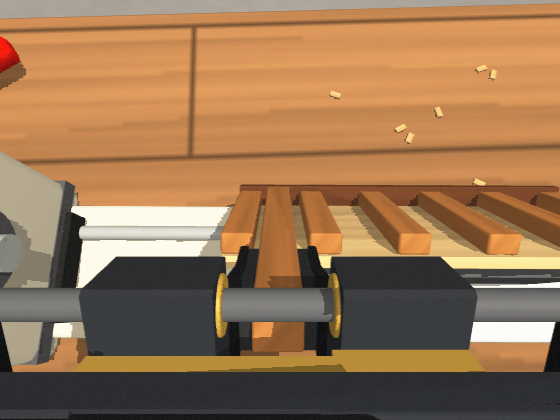

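Request:
send_rows:
  deltas:
    - {"tx":-0.1,"ty":0.2,"tz":0,"rx":0,"ry":-0.005,"rz":0}
    - {"tx":-0.2,"ty":0.2,"tz":0.8,"rx":0,"ry":-0.005,"rz":0}
    - {"tx":-0.2,"ty":0.2,"tz":1.6,"rx":0,"ry":-0.005,"rz":0}
    - {"tx":-0.2,"ty":0.2,"tz":2.3,"rx":0,"ry":-0.005,"rz":0}
    - {"tx":-0.2,"ty":0.2,"tz":2.3,"rx":0,"ry":-0.005,"rz":0}

```text
time: 17.88
position: [0.6417, 0.19, 0.1829]
tool_rot: [0.966, -0.016, 0.257, 0.005]
ft_force: [0.2, -1.4, -0.9]
grip_width: 0.0179
```

Request:
send_rows:
  deltas:
    - {"tx":0,"ty":0,"tz":0,"rx":0,"ry":0,"rz":0}
    - {"tx":0,"ty":0,"tz":0,"rx":0,"ry":0,"rz":0}
    - {"tx":0,"ty":0,"tz":0,"rx":0,"ry":0,"rz":0}

```text
time: 18.13
position: [0.6418, 0.1904, 0.185]
tool_rot: [0.966, -0.016, 0.258, 0.004]
ft_force: [1.0, 0.2, -0.4]
grip_width: 0.0182
```

Run:
```python
from h import *
g=.136;y=.108
plan([(rackp(.011,y,.002+g),RT)])
o=robot.get_obs();d=o["position"]-RACK;print(d@RX,d@YC,d@RZ)
c=cam("scene");save(c,"s10.png",(300,80,480,270),3)
```

```text
0 t [0.09, 0.02, 0.05] r [-0.002, 0.002, 0.003]
0.010116788192127073 0.10821666174612897 0.13848580303863806
```

View pics/s10.png

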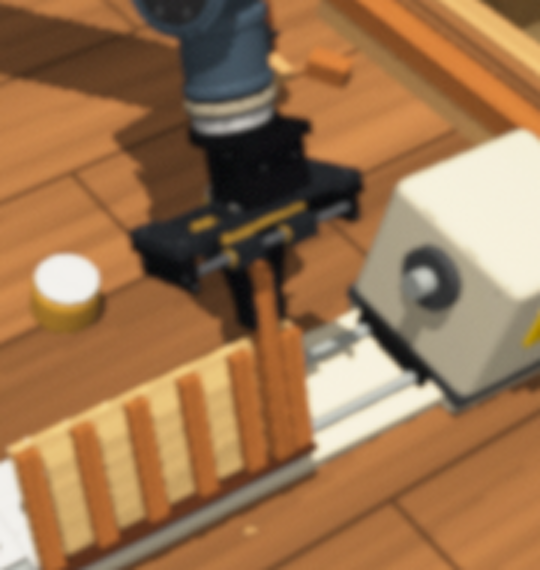

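Request:
send_rows:
  deltas:
    - {"tx":-0.2,"ty":0,"tz":0.1,"rx":0,"ry":0,"rz":0}
    - {"tx":-0.2,"ty":0,"tz":0.2,"rx":0,"ry":0,"rz":0}
    - {"tx":-0.2,"ty":0,"tz":0.2,"rx":0,"ry":0,"rz":0}

```text
time: 18.43
position: [0.6411, 0.1904, 0.1824]
tool_rot: [0.966, -0.016, 0.258, 0.004]
ft_force: [0.3, 0.8, -0.6]
grip_width: 0.0176
```

Request:
send_rows:
  deltas:
    - {"tx":0,"ty":0,"tz":0,"rx":0,"ry":0,"rz":0}
    - {"tx":0,"ty":0,"tz":0,"rx":0,"ry":0,"rz":0}
    - {"tx":0,"ty":0,"tz":0,"rx":0,"ry":0,"rz":0}
    - {"tx":0,"ty":0,"tz":0,"rx":0,"ry":0,"rz":0}
  claw: 4

```text
time: 18.77
position: [0.641, 0.1904, 0.1823]
tool_rot: [0.966, -0.016, 0.258, 0.004]
ft_force: [0.3, -0.9, 0.8]
grip_width: 0.0352
```

Request:
send_rows:
  deltas:
    - {"tx":0,"ty":0,"tz":-1,"rx":0,"ry":0,"rz":0}
    - {"tx":0,"ty":0,"tz":-3,"rx":0,"ry":0,"rz":0}
    - {"tx":0,"ty":0,"tz":-6,"rx":0,"ry":0,"rz":0}
    - {"tx":0,"ty":0,"tz":-10,"rx":0,"ry":0,"rz":0}
    - {"tx":0,"ty":0,"tz":-13,"rx":0,"ry":0,"rz":0}

```text
time: 19.18
position: [0.575, 0.1926, 0.2972]
tool_rot: [0.966, -0.016, 0.258, 0.004]
ft_force: [-0.5, 0.6, -0.2]
grip_width: 0.0398
```

```bash
cat >> h.py <<'E'
def rackcheck():
    c=cam("scene");W=cloud(c);P=W.reshape(-1,3)-RACK;x,y,z=P@RX,P@YC,P@RZ
    for i,b in enumerate([-.108,-.054,0,.054,.108]):
        m=(abs(y-b)<.0155)&(x>-.01)&(x<.04)&(z>-.01)&(z<.23)
        out=[]
        for zz in [.03,.07,.11,.15,.18]:
            k=m&(abs(z-zz)<.012)&(x>.0155)
            out.append((int(k.sum()),float(np.round(1e3*np.median(x[k]),1)),float(np.round(1e3*(np.percentile(y[k],4)+np.percentile(y[k],96))/2-b*1e3,1))) if k.sum()>8 else None)
        k=m&(x>.012)&(z>.03)
        print("bay",i+1,out,"top z",np.percentile(z[k],99).round(4) if k.sum()>40 else None)
E
python3 - <<'E'
from h import *
rackcheck();c=cam("scene");save(c,"s11.png",(250,80,480,290),3)
o=robot.get_obs();print(o["position"],o["time"])
E
```

```text
bay 1 [None, None, None, None, None] top z None
bay 2 [None, None, None, None, None] top z None
bay 3 [None, None, None, None, None] top z None
bay 4 [None, None, None, None, None] top z None
bay 5 [(43, 17.7, -2.0), (45, 17.8, -2.6), (51, 17.8, -2.0), (47, 17.6, -1.8), (49, 18.0, -2.2)] top z 0.1902
[0.57648024 0.19352763 0.30121554] 19.2833
```

View pics/s11.png

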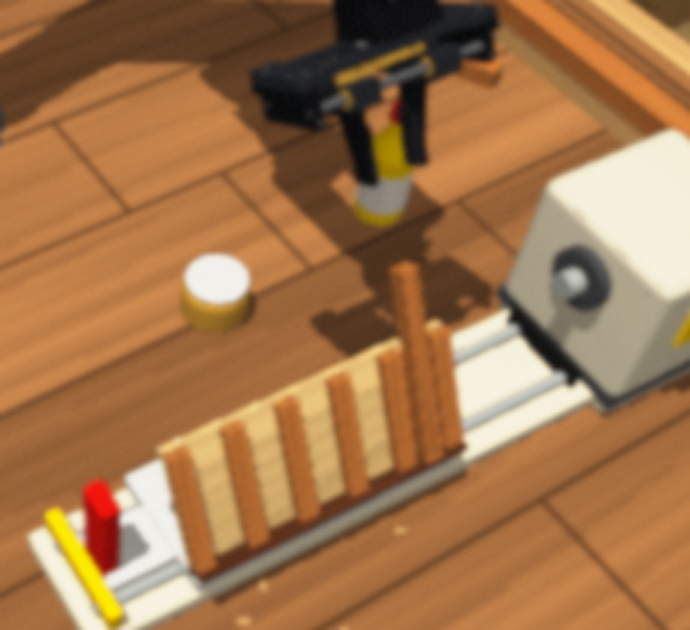

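Run:
```python
from h import *
blanks()
r=np.radians(-17);R=Rxy([np.cos(r),np.sin(r),0],[0,0,-1])
plan([([.5,-.258,.30],R),([.514,-.27,.152],R)])
```

```text
[350. 198.] 39 [ 0.5136 -0.2691  0.2049] [64. 37. 31.]
[346. 212.] 40 [ 0.4697 -0.2548  0.2051] [166. 124.  81.]
[342. 227.] 40 [ 0.4239 -0.243   0.2042] [144.  85.  48.]
holder ((513.5457153320312, -269.6795959472656), (64.59442138671875, 246.36326599121094), 72.97563934326172)
0 t [-1.75, 15.11, -1.09] r [-0.024, -0.175, 0.086]
0 t [-0.58, 15.23, -0.53] r [-0.024, -0.175, 0.086]
0 t [0.67, 15.23, -0.18] r [-0.024, -0.175, 0.086]
1 t [1.69, 0.74, 14.8] r [-0.0, 0.0, 0.0]
```

Request:
send_rows:
  deltas:
    - {"tx":-1.7,"ty":15.1,"tz":-1.1,"rx":-0.024,"ry":-0.175,"rz":0.086}
    - {"tx":-1.7,"ty":15.1,"tz":-1.1,"rx":-0.024,"ry":-0.175,"rz":0.086}
    - {"tx":-1.7,"ty":15.1,"tz":-1.1,"rx":-0.024,"ry":-0.175,"rz":0.086}
    - {"tx":-1.7,"ty":15.1,"tz":-1.1,"rx":-0.024,"ry":-0.175,"rz":0.086}
    - {"tx":-1.7,"ty":15.1,"tz":-1.1,"rx":-0.024,"ry":-0.175,"rz":0.086}
  claw: 5

```text
time: 19.75
position: [0.5504, 0.0377, 0.2946]
tool_rot: [0.983, -0.063, 0.171, 0.005]
ft_force: [-0.8, 0.5, -0.7]
grip_width: 0.0496
```

Request:
send_rows:
  deltas:
    - {"tx":-0.6,"ty":15.2,"tz":-0.5,"rx":-0.024,"ry":-0.175,"rz":0.086}
    - {"tx":-0.6,"ty":15.2,"tz":-0.5,"rx":-0.024,"ry":-0.175,"rz":0.086}
    - {"tx":-0.6,"ty":15.2,"tz":-0.5,"rx":-0.024,"ry":-0.175,"rz":0.086}
    - {"tx":-0.6,"ty":15.2,"tz":-0.5,"rx":-0.024,"ry":-0.175,"rz":0.086}
    - {"tx":-0.6,"ty":15.2,"tz":-0.5,"rx":-0.024,"ry":-0.175,"rz":0.086}

```text
time: 20.17
position: [0.5255, -0.1124, 0.2954]
tool_rot: [0.991, -0.108, 0.084, 0.004]
ft_force: [-0.1, -0.1, -0.1]
grip_width: 0.05
```

Request:
send_rows:
  deltas:
    - {"tx":0.7,"ty":15.2,"tz":-0.2,"rx":-0.024,"ry":-0.175,"rz":0.086}
    - {"tx":0.7,"ty":15.2,"tz":-0.2,"rx":-0.024,"ry":-0.175,"rz":0.086}
    - {"tx":0.7,"ty":15.2,"tz":-0.2,"rx":-0.024,"ry":-0.175,"rz":0.086}
    - {"tx":0.7,"ty":15.2,"tz":-0.2,"rx":-0.024,"ry":-0.175,"rz":0.086}
    - {"tx":0.7,"ty":15.2,"tz":-0.2,"rx":-0.024,"ry":-0.175,"rz":0.086}

```text
time: 20.58
position: [0.5003, -0.2624, 0.2963]
tool_rot: [0.989, -0.151, -0.004, 0.003]
ft_force: [0.6, 0.3, 0.1]
grip_width: 0.0499
```

Request:
send_rows:
  deltas:
    - {"tx":0,"ty":0,"tz":0,"rx":0,"ry":0,"rz":0}
    - {"tx":0,"ty":0,"tz":0,"rx":0,"ry":0,"rz":0}
    - {"tx":0,"ty":0,"tz":0,"rx":0,"ry":0,"rz":0}

```text
time: 20.83
position: [0.5003, -0.2558, 0.2972]
tool_rot: [0.989, -0.147, -0.004, 0.001]
ft_force: [0.8, 0.1, -0.0]
grip_width: 0.0493
```

```bash
cat >> h.py <<'E'
def wtops():
    c=cam("wrist");W=cloud(c)
    tall=(W[...,2]>.195)&(W[...,2]<.215)&(W[...,0]>.36)
    n,lab,st,ce=cv2.connectedComponentsWithStats(tall.astype(np.uint8))
    for i in range(1,n):
        mm=lab==i
        if mm.sum()>200: print("wr",ce[i].round(),mm.sum(),np.nanmedian(W[mm],0).round(4),c["color"][mm].mean(0).round())
    return c
E
python3 - <<'E'
from h import *
c=wtops();save(c,"w12.png")
o=robot.get_obs();print(o["position"],o["time"])
r=np.radians(-17);R=Rxy([np.cos(r),np.sin(r),0],[0,0,-1])
plan([([.5145,-.2705,.152],R)])
E
```

```text
wr [293. 188.] 682 [ 0.5144 -0.2724  0.2051] [86. 51. 32.]
wr [291. 247.] 653 [ 0.4714 -0.2582  0.205 ] [140. 108.  71.]
[ 0.50034993 -0.2558533   0.29747448] 20.8833
0 t [1.88, 0.94, 14.54] r [0.003, 0.007, 0.001]
```

View pics/w12.png

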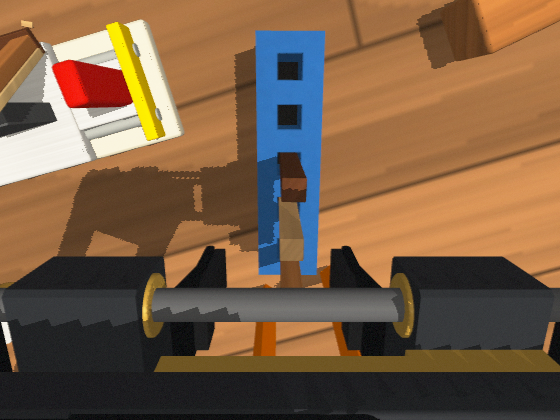

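Dark blank at (293,188), pale one behind at (291,247); positions agree with the top camera. Descend.

Request:
send_rows:
  deltas:
    - {"tx":1,"ty":0.9,"tz":2,"rx":0.003,"ry":0.007,"rz":0}
    - {"tx":1.9,"ty":0.9,"tz":4,"rx":0.003,"ry":0.007,"rz":0}
    - {"tx":1.9,"ty":0.9,"tz":7,"rx":0.003,"ry":0.007,"rz":0}
    - {"tx":1.9,"ty":0.9,"tz":10,"rx":0.003,"ry":0.007,"rz":0}
    - {"tx":1.9,"ty":0.9,"tz":12,"rx":0.003,"ry":0.007,"rz":0}

```text
time: 21.3
position: [0.5143, -0.2699, 0.1755]
tool_rot: [0.989, -0.147, -0.001, -0.0]
ft_force: [-0.3, -0.1, -0.3]
grip_width: 0.0499
```

Request:
send_rows:
  deltas:
    - {"tx":0,"ty":0,"tz":1.5,"rx":0,"ry":0,"rz":0}
    - {"tx":0,"ty":0,"tz":2.5,"rx":0,"ry":0,"rz":0}
    - {"tx":0,"ty":0,"tz":2.5,"rx":0,"ry":0,"rz":0}
    - {"tx":0,"ty":0,"tz":2.5,"rx":0,"ry":0,"rz":0}

```text
time: 21.63
position: [0.5153, -0.2716, 0.1529]
tool_rot: [0.989, -0.148, 0.001, 0.001]
ft_force: [0.7, 0.2, 0.6]
grip_width: 0.0498
```

Request:
send_rows:
  deltas:
    - {"tx":0,"ty":0,"tz":0,"rx":0,"ry":0,"rz":0}
    - {"tx":0,"ty":0,"tz":0,"rx":0,"ry":0,"rz":0}
    - {"tx":0,"ty":0,"tz":0,"rx":0,"ry":0,"rz":0}
    - {"tx":0,"ty":0,"tz":0,"rx":0,"ry":0,"rz":0}
    - {"tx":0,"ty":0,"tz":0,"rx":0,"ry":0,"rz":0}
  claw: 0.8
  squeeze: 20

```text
time: 22.05
position: [0.5151, -0.2725, 0.1533]
tool_rot: [0.989, -0.148, 0.001, 0.001]
ft_force: [0.4, 0.3, -0.1]
grip_width: 0.0244
```

Request:
send_rows:
  deltas:
    - {"tx":0,"ty":0,"tz":0,"rx":0,"ry":0,"rz":0}
    - {"tx":0,"ty":0,"tz":0,"rx":0,"ry":0,"rz":0}
    - {"tx":0,"ty":0,"tz":0,"rx":0,"ry":0,"rz":0}
    - {"tx":0,"ty":0,"tz":0,"rx":0,"ry":0,"rz":0}
    - {"tx":0,"ty":0,"tz":0,"rx":0,"ry":0,"rz":0}

```text
time: 22.47
position: [0.5151, -0.2724, 0.153]
tool_rot: [0.989, -0.148, 0.001, 0.001]
ft_force: [0.1, -0.7, 3.2]
grip_width: 0.0178
```

Run:
```python
from h import *
o=robot.get_obs();p=o["position"];print(p,o["grip_width"])
g=p[2]-.015;y=.054
plan([([p[0],p[1],.36],None),(rackp(.011,y,.2+g),RT)])
```

```text
[ 0.51505623 -0.272392    0.15304893] 0.017750647259627255
0 t [0.02, 0.01, -10.35] r [0.0, 0.0, 0.0]
0 t [0.02, 0.01, -10.35] r [0.0, 0.0, 0.0]
1 t [-3.21, -13.39, 0.04] r [0.023, 0.173, -0.085]
1 t [-2.05, -13.61, -0.1] r [0.023, 0.173, -0.085]
1 t [-0.87, -13.74, -0.04] r [0.023, 0.173, -0.085]
```

Request:
send_rows:
  deltas:
    - {"tx":0,"ty":0,"tz":-1.5,"rx":0,"ry":0,"rz":0}
    - {"tx":0,"ty":0,"tz":-4,"rx":0,"ry":0,"rz":0}
    - {"tx":0,"ty":0,"tz":-7,"rx":0,"ry":0,"rz":0}
    - {"tx":0,"ty":0,"tz":-10.4,"rx":0,"ry":0,"rz":0}

```text
time: 22.8
position: [0.5137, -0.2713, 0.2559]
tool_rot: [0.989, -0.148, -0.001, -0.001]
ft_force: [0.8, -0.3, -0.7]
grip_width: 0.0177
```

Request:
send_rows:
  deltas:
    - {"tx":0,"ty":0,"tz":-3.5,"rx":0,"ry":0,"rz":0}
    - {"tx":0,"ty":0,"tz":-7,"rx":0,"ry":0,"rz":0}
    - {"tx":0,"ty":0,"tz":-10.4,"rx":0,"ry":0,"rz":0}
    - {"tx":0,"ty":0,"tz":-10.4,"rx":0,"ry":0,"rz":0}

```text
time: 23.13
position: [0.5177, -0.2743, 0.3685]
tool_rot: [0.989, -0.148, 0.007, 0.004]
ft_force: [0.7, -0.5, 0.3]
grip_width: 0.0178
```

Request:
send_rows:
  deltas:
    - {"tx":-3.2,"ty":-13.4,"tz":0,"rx":0.023,"ry":0.173,"rz":-0.085}
    - {"tx":-3.2,"ty":-13.4,"tz":0,"rx":0.023,"ry":0.173,"rz":-0.085}
    - {"tx":-3.2,"ty":-13.4,"tz":0,"rx":0.023,"ry":0.173,"rz":-0.085}
    - {"tx":-3.2,"ty":-13.4,"tz":0,"rx":0.023,"ry":0.173,"rz":-0.085}
    - {"tx":-3.2,"ty":-13.4,"tz":0,"rx":0.023,"ry":0.173,"rz":-0.085}

```text
time: 23.55
position: [0.5222, -0.1307, 0.3598]
tool_rot: [0.991, -0.104, 0.087, 0.001]
ft_force: [0.5, 0.2, -0.2]
grip_width: 0.0178
```

Request:
send_rows:
  deltas:
    - {"tx":-2,"ty":-13.6,"tz":-0.1,"rx":0.023,"ry":0.173,"rz":-0.085}
    - {"tx":-2,"ty":-13.6,"tz":-0.1,"rx":0.023,"ry":0.173,"rz":-0.085}
    - {"tx":-2,"ty":-13.6,"tz":-0.1,"rx":0.023,"ry":0.173,"rz":-0.085}
    - {"tx":-2,"ty":-13.6,"tz":-0.1,"rx":0.023,"ry":0.173,"rz":-0.085}
    - {"tx":-2,"ty":-13.6,"tz":-0.1,"rx":0.023,"ry":0.173,"rz":-0.085}

```text
time: 23.97
position: [0.5319, 0.005, 0.3594]
tool_rot: [0.983, -0.06, 0.173, 0.003]
ft_force: [-0.5, -0.5, -0.2]
grip_width: 0.0182
```

Request:
send_rows:
  deltas:
    - {"tx":-0.9,"ty":-13.7,"tz":0,"rx":0.023,"ry":0.173,"rz":-0.085}
    - {"tx":-0.9,"ty":-13.7,"tz":0,"rx":0.023,"ry":0.173,"rz":-0.085}
    - {"tx":-0.9,"ty":-13.7,"tz":0,"rx":0.023,"ry":0.173,"rz":-0.085}
    - {"tx":-0.9,"ty":-13.7,"tz":0,"rx":0.023,"ry":0.173,"rz":-0.085}
    - {"tx":-0.9,"ty":-13.7,"tz":0,"rx":0.023,"ry":0.173,"rz":-0.085}

```text
time: 24.38
position: [0.5414, 0.1413, 0.3584]
tool_rot: [0.966, -0.016, 0.258, 0.005]
ft_force: [-0.1, -0.4, 0.3]
grip_width: 0.0177
```

Request:
send_rows:
  deltas:
    - {"tx":0,"ty":0,"tz":0,"rx":0,"ry":0,"rz":0}
    - {"tx":0,"ty":0,"tz":0,"rx":0,"ry":0,"rz":0}
    - {"tx":0,"ty":0,"tz":0,"rx":0,"ry":0,"rz":0}
    - {"tx":0,"ty":0,"tz":0,"rx":0,"ry":0,"rz":0}

```text
time: 24.72
position: [0.5414, 0.1379, 0.3588]
tool_rot: [0.966, -0.019, 0.258, 0.005]
ft_force: [0.8, 0.0, -0.1]
grip_width: 0.0181
```

Run:
```python
from h import *
g=.138;y=.054
o=robot.get_obs();print(o["time"],o["grip_width"])
plan([(rackp(.011,y,.2+g),RT),(rackp(.011,y,.04+g),RT)]);lean()
```

```text
24.7167 0.018103103490972015
0 t [-0.07, -0.19, 0.03] r [0.002, 0.001, -0.002]
1 t [-0.0, -0.0, 16.0] r [-0.0, 0.0, -0.0]
0.015 349 x 0.0073 y 0.0005
0.035 362 x 0.0073 y 0.0005
0.055 271 x 0.0073 y 0.0005
0.075 221 x 0.0072 y 0.0005
0.095 175 x 0.0072 y 0.0005
0.115 138 x 0.0071 y 0.0006
0.135 66 x 0.0071 y 0.0005
zmax 0.1341686692398874
```

Request:
send_rows:
  deltas:
    - {"tx":0.2,"ty":-0.2,"tz":2,"rx":0.002,"ry":0.001,"rz":-0.002}
    - {"tx":0.2,"ty":-0.2,"tz":5,"rx":0.002,"ry":0.001,"rz":-0.002}
    - {"tx":0.2,"ty":-0.2,"tz":8,"rx":0.002,"ry":0.001,"rz":-0.002}
    - {"tx":0.2,"ty":-0.2,"tz":11,"rx":0.002,"ry":0.001,"rz":-0.002}
    - {"tx":0.2,"ty":-0.2,"tz":14,"rx":0.002,"ry":0.001,"rz":-0.002}

```text
time: 25.18
position: [0.6136, 0.138, 0.2379]
tool_rot: [0.966, -0.017, 0.259, 0.004]
ft_force: [-0.0, -0.7, -0.2]
grip_width: 0.0181
```

Request:
send_rows:
  deltas:
    - {"tx":0,"ty":0,"tz":1.5,"rx":0,"ry":0,"rz":0}
    - {"tx":0,"ty":0,"tz":3,"rx":0,"ry":0,"rz":0}
    - {"tx":0,"ty":0,"tz":3,"rx":0,"ry":0,"rz":0}
    - {"tx":0,"ty":0,"tz":3,"rx":0,"ry":0,"rz":0}
    - {"tx":0,"ty":0,"tz":3,"rx":0,"ry":0,"rz":0}

```text
time: 25.6
position: [0.6277, 0.138, 0.2133]
tool_rot: [0.966, -0.017, 0.259, 0.004]
ft_force: [0.2, -0.4, -0.7]
grip_width: 0.0174
```

Run:
```python
from h import *
g=.137;y=.054
plan([(rackp(.014,y,.002+g),RT)])
c=cam("wrist");save(c,"w13.png");c=cam("scene");save(c,"s13.png",(250,80,480,290),3)
```

```text
0 t [0.03, 0.14, 3.01] r [-0.001, -0.001, 0.002]
```

View pics/w13.png

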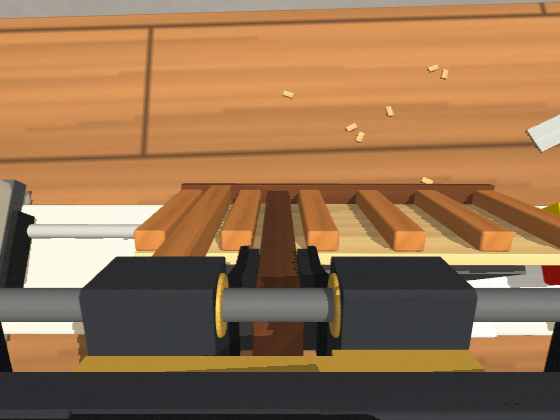

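View pics/s13.png

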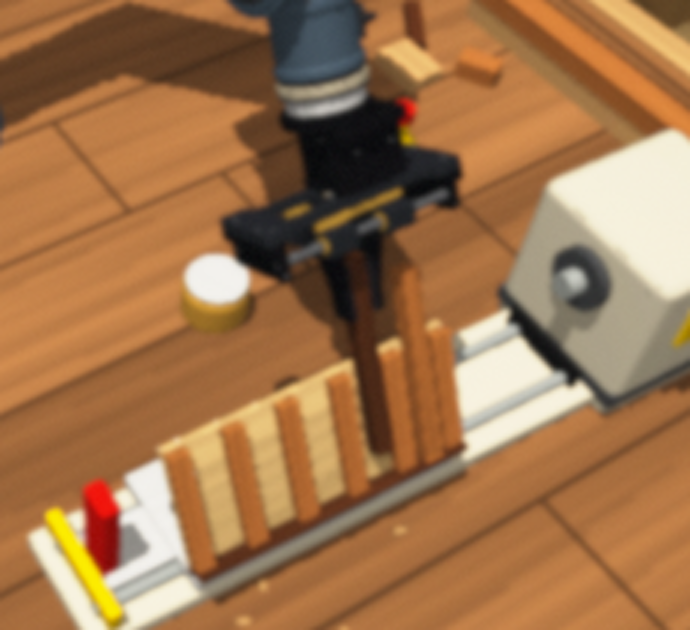

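Request:
send_rows:
  deltas:
    - {"tx":0,"ty":0.1,"tz":0.8,"rx":0,"ry":0,"rz":0}
    - {"tx":0,"ty":0.1,"tz":1.6,"rx":0,"ry":0,"rz":0}
    - {"tx":0,"ty":0.1,"tz":2.3,"rx":0,"ry":0,"rz":0}
    - {"tx":0,"ty":0.1,"tz":2.9,"rx":0,"ry":0,"rz":0}
    - {"tx":0,"ty":0.1,"tz":2.9,"rx":0,"ry":0,"rz":0}

```text
time: 26.12
position: [0.6422, 0.1369, 0.186]
tool_rot: [0.966, -0.016, 0.258, 0.004]
ft_force: [-0.7, 0.5, -0.2]
grip_width: 0.0181
```

Request:
send_rows:
  deltas:
    - {"tx":-0.2,"ty":0,"tz":0.1,"rx":0,"ry":0,"rz":0}
    - {"tx":-0.2,"ty":0,"tz":0.2,"rx":0,"ry":0,"rz":0}
    - {"tx":-0.2,"ty":0,"tz":0.2,"rx":0,"ry":0,"rz":0}
    - {"tx":-0.2,"ty":0,"tz":0.2,"rx":0,"ry":0,"rz":0}

```text
time: 26.45
position: [0.6417, 0.1372, 0.1853]
tool_rot: [0.966, -0.016, 0.26, 0.004]
ft_force: [0.9, 0.2, 1.0]
grip_width: 0.0178
```

Request:
send_rows:
  deltas:
    - {"tx":0,"ty":0,"tz":0,"rx":0,"ry":0,"rz":0}
    - {"tx":0,"ty":0,"tz":0,"rx":0,"ry":0,"rz":0}
    - {"tx":0,"ty":0,"tz":0,"rx":0,"ry":0,"rz":0}
    - {"tx":0,"ty":0,"tz":0,"rx":0,"ry":0,"rz":0}
  claw: 4

```text
time: 26.78
position: [0.6411, 0.1371, 0.1847]
tool_rot: [0.966, -0.016, 0.259, 0.004]
ft_force: [-0.9, -0.1, -0.3]
grip_width: 0.0354
```

Request:
send_rows:
  deltas:
    - {"tx":0,"ty":0,"tz":-1,"rx":0,"ry":0,"rz":0}
    - {"tx":0,"ty":0,"tz":-3,"rx":0,"ry":0,"rz":0}
    - {"tx":0,"ty":0,"tz":-6,"rx":0,"ry":0,"rz":0}
    - {"tx":0,"ty":0,"tz":-10,"rx":0,"ry":0,"rz":0}
    - {"tx":0,"ty":0,"tz":-13,"rx":0,"ry":0,"rz":0}

```text
time: 27.2
position: [0.575, 0.1393, 0.2994]
tool_rot: [0.966, -0.016, 0.259, 0.004]
ft_force: [0.2, 0.0, -0.0]
grip_width: 0.0397
```

Run:
```python
from h import *
rackcheck();blanks()
o=robot.get_obs();print(o["position"],o["time"])
r=np.radians(-17);R=Rxy([np.cos(r),np.sin(r),0],[0,0,-1])
plan([([.455,-.245,.30],R),([.4705,-.257,.152],R)])
```

```text
bay 1 [None, None, None, None, None] top z None
bay 2 [None, None, None, None, None] top z None
bay 3 [None, None, None, None, None] top z None
bay 4 [(45, 17.5, -0.8), (46, 18.2, -1.7), (51, 17.8, -1.5), (54, 17.9, -1.2), (50, 17.6, -1.0)] top z 0.1899
bay 5 [(43, 17.4, -1.8), (44, 17.6, -1.8), (48, 18.2, -2.8), (48, 18.0, -2.1), (50, 17.8, -2.0)] top z 0.1902
[346. 212.] 38 [ 0.4697 -0.255   0.2058] [170. 128.  84.]
[343. 227.] 38 [ 0.4235 -0.2434  0.2053] [150.  87.  48.]
holder ((513.3582153320312, -269.785400390625), (65.03838348388672, 245.66526794433594), 72.91780853271484)
[0.57652628 0.13990922 0.30332432] 27.3
0 t [-3.17, 12.96, -1.77] r [-0.024, -0.177, 0.086]
0 t [-2.29, 13.22, -0.97] r [-0.024, -0.177, 0.086]
0 t [-1.26, 13.39, -0.33] r [-0.024, -0.177, 0.086]
1 t [1.83, 0.69, 14.8] r [0.0, -0.0, 0.0]
```

Bays 4 and 5 are seated perfectly. Next, the pale blank.

Request:
send_rows:
  deltas:
    - {"tx":-3.2,"ty":13,"tz":-1.8,"rx":-0.024,"ry":-0.177,"rz":0.086}
    - {"tx":-3.2,"ty":13,"tz":-1.8,"rx":-0.024,"ry":-0.177,"rz":0.086}
    - {"tx":-3.2,"ty":13,"tz":-1.8,"rx":-0.024,"ry":-0.177,"rz":0.086}
    - {"tx":-3.2,"ty":13,"tz":-1.8,"rx":-0.024,"ry":-0.177,"rz":0.086}
    - {"tx":-3.2,"ty":13,"tz":-1.8,"rx":-0.024,"ry":-0.177,"rz":0.086}
  claw: 5

```text
time: 27.72
position: [0.5345, 0.0077, 0.2964]
tool_rot: [0.983, -0.064, 0.172, 0.004]
ft_force: [0.1, 0.2, 0.4]
grip_width: 0.0493
```

Request:
send_rows:
  deltas:
    - {"tx":-2.3,"ty":13.2,"tz":-1,"rx":-0.024,"ry":-0.177,"rz":0.086}
    - {"tx":-2.3,"ty":13.2,"tz":-1,"rx":-0.024,"ry":-0.177,"rz":0.086}
    - {"tx":-2.3,"ty":13.2,"tz":-1,"rx":-0.024,"ry":-0.177,"rz":0.086}
    - {"tx":-2.3,"ty":13.2,"tz":-1,"rx":-0.024,"ry":-0.177,"rz":0.086}
    - {"tx":-2.3,"ty":13.2,"tz":-1,"rx":-0.024,"ry":-0.177,"rz":0.086}

```text
time: 28.13
position: [0.4942, -0.1192, 0.2959]
tool_rot: [0.991, -0.107, 0.084, 0.002]
ft_force: [0.3, 0.3, -0.4]
grip_width: 0.0501
```

Request:
send_rows:
  deltas:
    - {"tx":-1.3,"ty":13.4,"tz":-0.3,"rx":-0.024,"ry":-0.177,"rz":0.086}
    - {"tx":-1.3,"ty":13.4,"tz":-0.3,"rx":-0.024,"ry":-0.177,"rz":0.086}
    - {"tx":-1.3,"ty":13.4,"tz":-0.3,"rx":-0.024,"ry":-0.177,"rz":0.086}
    - {"tx":-1.3,"ty":13.4,"tz":-0.3,"rx":-0.024,"ry":-0.177,"rz":0.086}
    - {"tx":-1.3,"ty":13.4,"tz":-0.3,"rx":-0.024,"ry":-0.177,"rz":0.086}

```text
time: 28.55
position: [0.4535, -0.2463, 0.2948]
tool_rot: [0.989, -0.15, -0.005, 0.001]
ft_force: [-0.6, 0.2, 0.2]
grip_width: 0.0501
```

Request:
send_rows:
  deltas:
    - {"tx":0,"ty":0,"tz":0,"rx":0,"ry":0,"rz":0}
    - {"tx":0,"ty":0,"tz":0,"rx":0,"ry":0,"rz":0}
    - {"tx":0,"ty":0,"tz":0,"rx":0,"ry":0,"rz":0}
    - {"tx":0,"ty":0,"tz":0,"rx":0,"ry":0,"rz":0}

```text
time: 28.88
position: [0.4537, -0.2438, 0.2957]
tool_rot: [0.989, -0.147, -0.005, 0.001]
ft_force: [0.2, 0.1, 0.8]
grip_width: 0.0503
```

Run:
```python
from h import *
c=wtops();save(c,"w14.png")
o=robot.get_obs();print(o["position"],o["time"])
r=np.radians(-17);R=Rxy([np.cos(r),np.sin(r),0],[0,0,-1])
plan([([.4705,-.2565,.152],R)])
```

```text
wr [289. 185.] 692 [ 0.4705 -0.258   0.2051] [198. 162. 103.]
wr [290. 246.] 648 [ 0.4266 -0.2454  0.205 ] [135.  85.  45.]
[ 0.4536746  -0.24413208  0.29573608] 28.9333
0 t [2.11, 0.64, 14.36] r [0.003, 0.009, 0.0]
```

View pics/w14.png

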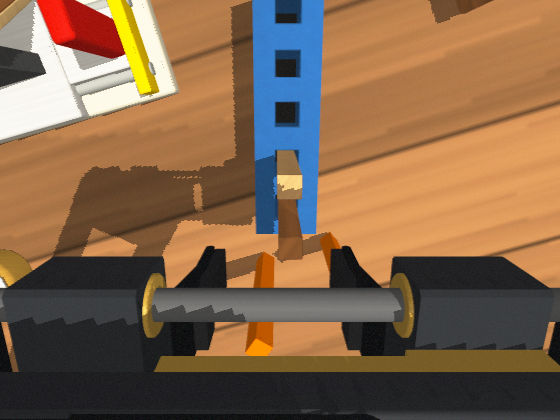

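Request:
send_rows:
  deltas:
    - {"tx":1,"ty":0.7,"tz":2,"rx":0.003,"ry":0.009,"rz":0}
    - {"tx":2.1,"ty":0.7,"tz":4,"rx":0.003,"ry":0.009,"rz":0}
    - {"tx":2.1,"ty":0.7,"tz":7,"rx":0.003,"ry":0.009,"rz":0}
    - {"tx":2.1,"ty":0.7,"tz":10,"rx":0.003,"ry":0.009,"rz":0}
    - {"tx":2.1,"ty":0.7,"tz":12,"rx":0.003,"ry":0.009,"rz":0}

```text
time: 29.35
position: [0.4695, -0.2572, 0.1732]
tool_rot: [0.989, -0.148, -0.002, -0.0]
ft_force: [-0.1, 0.5, -0.0]
grip_width: 0.05
```

Request:
send_rows:
  deltas:
    - {"tx":0,"ty":0,"tz":1.5,"rx":0,"ry":0,"rz":0}
    - {"tx":0,"ty":0,"tz":2.4,"rx":0,"ry":0,"rz":0}
    - {"tx":0,"ty":0,"tz":2.4,"rx":0,"ry":0,"rz":0}
    - {"tx":0,"ty":0,"tz":2.4,"rx":0,"ry":0,"rz":0}

```text
time: 29.68
position: [0.4704, -0.2585, 0.1516]
tool_rot: [0.989, -0.148, -0.0, 0.0]
ft_force: [0.9, 0.7, 0.5]
grip_width: 0.05
```

Request:
send_rows:
  deltas:
    - {"tx":0,"ty":0,"tz":0,"rx":0,"ry":0,"rz":0}
    - {"tx":0,"ty":0,"tz":0,"rx":0,"ry":0,"rz":0}
    - {"tx":0,"ty":0,"tz":0,"rx":0,"ry":0,"rz":0}
    - {"tx":0,"ty":0,"tz":0,"rx":0,"ry":0,"rz":0}
    - {"tx":0,"ty":0,"tz":0,"rx":0,"ry":0,"rz":0}
  claw: 0.8
  squeeze: 20

```text
time: 30.1
position: [0.4703, -0.2589, 0.152]
tool_rot: [0.989, -0.149, 0.0, 0.001]
ft_force: [0.6, -0.1, 0.1]
grip_width: 0.0244
```

Request:
send_rows:
  deltas:
    - {"tx":0,"ty":0,"tz":0,"rx":0,"ry":0,"rz":0}
    - {"tx":0,"ty":0,"tz":0,"rx":0,"ry":0,"rz":0}
    - {"tx":0,"ty":0,"tz":0,"rx":0,"ry":0,"rz":0}
    - {"tx":0,"ty":0,"tz":0,"rx":0,"ry":0,"rz":0}
    - {"tx":0,"ty":0,"tz":0,"rx":0,"ry":0,"rz":0}

```text
time: 30.52
position: [0.4702, -0.2587, 0.1516]
tool_rot: [0.989, -0.149, -0.0, 0.0]
ft_force: [-0.4, 0.5, 2.1]
grip_width: 0.0178
```

Run:
```python
from h import *
o=robot.get_obs();p=o["position"];print(p,o["grip_width"])
g=p[2]-.015;y=.0
plan([([p[0],p[1],.36],None),(rackp(.012,y,.2+g),RT)])
```

```text
[ 0.47020272 -0.25874133  0.15159994] 0.01780377846940518
0 t [-0.0, 0.01, -10.42] r [0.0, 0.0, 0.0]
0 t [-0.0, 0.01, -10.42] r [0.0, 0.0, 0.0]
1 t [-1.7, -17.5, 0.11] r [0.035, 0.261, -0.128]
1 t [0.46, -17.57, 0.56] r [0.035, 0.261, -0.128]
```

Request:
send_rows:
  deltas:
    - {"tx":0,"ty":0,"tz":-1.5,"rx":0,"ry":0,"rz":0}
    - {"tx":0,"ty":0,"tz":-4,"rx":0,"ry":0,"rz":0}
    - {"tx":0,"ty":0,"tz":-7,"rx":0,"ry":0,"rz":0}
    - {"tx":0,"ty":0,"tz":-10.4,"rx":0,"ry":0,"rz":0}

```text
time: 30.85
position: [0.4691, -0.2578, 0.2549]
tool_rot: [0.989, -0.149, -0.002, -0.001]
ft_force: [0.5, 0.1, -0.9]
grip_width: 0.0178
```

Request:
send_rows:
  deltas:
    - {"tx":0,"ty":0,"tz":-3.5,"rx":0,"ry":0,"rz":0}
    - {"tx":0,"ty":0,"tz":-7,"rx":0,"ry":0,"rz":0}
    - {"tx":0,"ty":0,"tz":-10.4,"rx":0,"ry":0,"rz":0}
    - {"tx":0,"ty":0,"tz":-10.4,"rx":0,"ry":0,"rz":0}

```text
time: 31.18
position: [0.4732, -0.2609, 0.3667]
tool_rot: [0.989, -0.149, 0.006, 0.004]
ft_force: [0.4, -1.0, -0.7]
grip_width: 0.0177
```

Request:
send_rows:
  deltas:
    - {"tx":-1.7,"ty":-17.5,"tz":0.1,"rx":0.035,"ry":0.261,"rz":-0.128}
    - {"tx":-1.7,"ty":-17.5,"tz":0.1,"rx":0.035,"ry":0.261,"rz":-0.128}
    - {"tx":-1.7,"ty":-17.5,"tz":0.1,"rx":0.035,"ry":0.261,"rz":-0.128}
    - {"tx":-1.7,"ty":-17.5,"tz":0.1,"rx":0.035,"ry":0.261,"rz":-0.128}
    - {"tx":-1.7,"ty":-17.5,"tz":0.1,"rx":0.035,"ry":0.261,"rz":-0.128}

```text
time: 31.6
position: [0.5037, -0.0805, 0.3573]
tool_rot: [0.988, -0.082, 0.13, 0.0]
ft_force: [-0.5, -0.3, -1.2]
grip_width: 0.0181
```

Request:
send_rows:
  deltas:
    - {"tx":0.5,"ty":-17.6,"tz":0.5,"rx":0.035,"ry":0.261,"rz":-0.128}
    - {"tx":0.5,"ty":-17.6,"tz":0.5,"rx":0.035,"ry":0.261,"rz":-0.128}
    - {"tx":0.5,"ty":-17.6,"tz":0.5,"rx":0.035,"ry":0.261,"rz":-0.128}
    - {"tx":0.5,"ty":-17.6,"tz":0.5,"rx":0.035,"ry":0.261,"rz":-0.128}
    - {"tx":0.5,"ty":-17.6,"tz":0.5,"rx":0.035,"ry":0.261,"rz":-0.128}

```text
time: 32.02
position: [0.5398, 0.0913, 0.3569]
tool_rot: [0.966, -0.015, 0.259, 0.003]
ft_force: [1.0, -0.2, -0.7]
grip_width: 0.018
```

Request:
send_rows:
  deltas:
    - {"tx":0,"ty":0,"tz":0,"rx":0,"ry":0,"rz":0}
    - {"tx":0,"ty":0,"tz":0,"rx":0,"ry":0,"rz":0}
    - {"tx":0,"ty":0,"tz":0,"rx":0,"ry":0,"rz":0}
    - {"tx":0,"ty":0,"tz":0,"rx":0,"ry":0,"rz":0}

```text
time: 32.35
position: [0.5408, 0.0847, 0.3574]
tool_rot: [0.966, -0.019, 0.259, 0.005]
ft_force: [-0.3, 0.4, -0.1]
grip_width: 0.018
```

Run:
```python
from h import *
g=.1366;y=0
o=robot.get_obs();print(o["time"],o["grip_width"])
plan([(rackp(.012,y,.2+g),RT),(rackp(.012,y,.04+g),RT)]);lean()
```

```text
32.35 0.0179830819406746
0 t [-0.03, -0.11, -0.02] r [0.001, 0.0, -0.002]
1 t [-0.0, -0.0, 16.0] r [-0.0, 0.0, 0.0]
0.015 346 x 0.0081 y 0.0004
0.035 360 x 0.0081 y 0.0004
0.055 277 x 0.0081 y 0.0004
0.075 214 x 0.0081 y 0.0005
0.095 174 x 0.0081 y 0.0004
0.115 138 x 0.0081 y 0.0005
0.135 64 x 0.0081 y 0.0004
zmax 0.13345905626830157
```

Request:
send_rows:
  deltas:
    - {"tx":0.1,"ty":-0.1,"tz":2,"rx":0.001,"ry":0,"rz":-0.002}
    - {"tx":0.1,"ty":-0.1,"tz":5,"rx":0.001,"ry":0,"rz":-0.002}
    - {"tx":0.1,"ty":-0.1,"tz":8,"rx":0.001,"ry":0,"rz":-0.002}
    - {"tx":0.1,"ty":-0.1,"tz":11,"rx":0.001,"ry":0,"rz":-0.002}
    - {"tx":0.1,"ty":-0.1,"tz":14,"rx":0.001,"ry":0,"rz":-0.002}

```text
time: 32.82
position: [0.6127, 0.0829, 0.2362]
tool_rot: [0.966, -0.018, 0.26, 0.005]
ft_force: [-0.1, 0.4, -1.0]
grip_width: 0.0179
```

Request:
send_rows:
  deltas:
    - {"tx":0,"ty":0,"tz":1.5,"rx":0,"ry":0,"rz":0}
    - {"tx":0,"ty":0,"tz":3,"rx":0,"ry":0,"rz":0}
    - {"tx":0,"ty":0,"tz":3,"rx":0,"ry":0,"rz":0}
    - {"tx":0,"ty":0,"tz":3,"rx":0,"ry":0,"rz":0}
    - {"tx":0,"ty":0,"tz":3,"rx":0,"ry":0,"rz":0}

```text
time: 33.23
position: [0.6269, 0.0834, 0.2118]
tool_rot: [0.966, -0.017, 0.26, 0.004]
ft_force: [-0.7, 0.5, -0.1]
grip_width: 0.0178
```

Run:
```python
from h import *
g=.1366;y=0
plan([(rackp(.013,y,.002+g),RT)])
c=cam("wrist");save(c,"w15.png")
```

```text
0 t [-0.11, 0.08, 2.86] r [-0.001, -0.002, 0.001]
```

View pics/w15.png

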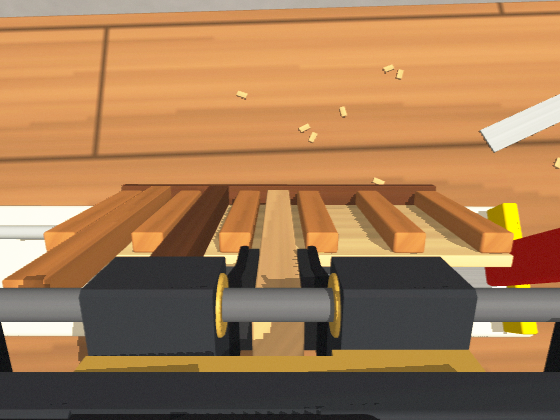

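Request:
send_rows:
  deltas:
    - {"tx":0,"ty":0.1,"tz":0.8,"rx":0,"ry":0,"rz":0}
    - {"tx":0,"ty":0.1,"tz":1.6,"rx":0,"ry":0,"rz":0}
    - {"tx":0,"ty":0.1,"tz":2.3,"rx":0,"ry":0,"rz":0}
    - {"tx":0,"ty":0.1,"tz":2.8,"rx":0,"ry":0,"rz":0}
    - {"tx":0,"ty":0.1,"tz":2.8,"rx":0,"ry":0,"rz":0}

```text
time: 33.7
position: [0.6407, 0.0828, 0.1855]
tool_rot: [0.966, -0.016, 0.258, 0.004]
ft_force: [-0.1, 0.4, -1.1]
grip_width: 0.0178
```

Request:
send_rows:
  deltas:
    - {"tx":-0.3,"ty":0,"tz":0.1,"rx":0,"ry":0,"rz":0}
    - {"tx":-0.3,"ty":0,"tz":0.2,"rx":0,"ry":0,"rz":0}
    - {"tx":-0.3,"ty":0,"tz":0.2,"rx":0,"ry":0,"rz":0}
    - {"tx":-0.3,"ty":0,"tz":0.2,"rx":0,"ry":0,"rz":0}

```text
time: 34.03
position: [0.6395, 0.0829, 0.184]
tool_rot: [0.966, -0.016, 0.26, 0.004]
ft_force: [1.4, -0.3, 0.3]
grip_width: 0.0179
```

Request:
send_rows:
  deltas:
    - {"tx":0,"ty":0,"tz":0,"rx":0,"ry":0,"rz":0}
    - {"tx":0,"ty":0,"tz":0,"rx":0,"ry":0,"rz":0}
    - {"tx":0,"ty":0,"tz":0,"rx":0,"ry":0,"rz":0}
    - {"tx":0,"ty":0,"tz":0,"rx":0,"ry":0,"rz":0}
  claw: 4

```text
time: 34.37
position: [0.6389, 0.0829, 0.1836]
tool_rot: [0.966, -0.016, 0.259, 0.004]
ft_force: [0.3, 0.8, -0.2]
grip_width: 0.0353
```

Request:
send_rows:
  deltas:
    - {"tx":0,"ty":0,"tz":-1,"rx":0,"ry":0,"rz":0}
    - {"tx":0,"ty":0,"tz":-3,"rx":0,"ry":0,"rz":0}
    - {"tx":0,"ty":0,"tz":-6,"rx":0,"ry":0,"rz":0}
    - {"tx":0,"ty":0,"tz":-10,"rx":0,"ry":0,"rz":0}
    - {"tx":0,"ty":0,"tz":-13,"rx":0,"ry":0,"rz":0}

```text
time: 34.78
position: [0.5727, 0.0851, 0.2982]
tool_rot: [0.966, -0.016, 0.259, 0.004]
ft_force: [-0.1, 0.6, -0.4]
grip_width: 0.0396
```

Run:
```python
from h import *
rackcheck();blanks()
o=robot.get_obs();print(o["position"],o["time"])
r=np.radians(-17);R=Rxy([np.cos(r),np.sin(r),0],[0,0,-1])
plan([([.41,-.235,.30],R),([.426,-.244,.152],R)])
```

```text
bay 1 [None, None, None, None, None] top z None
bay 2 [None, None, None, None, None] top z None
bay 3 [(43, 18.0, -1.2), (47, 18.0, -1.5), (48, 17.6, -0.9), (46, 17.7, -1.7), (49, 17.4, -2.1)] top z 0.1898
bay 4 [(36, 17.5, -0.8), (42, 17.9, -0.9), (51, 17.8, -1.7), (55, 18.1, -1.6), (49, 18.0, -1.1)] top z 0.1899
bay 5 [(44, 17.7, -2.5), (47, 18.0, -2.0), (50, 18.3, -2.1), (49, 18.1, -2.1), (53, 18.3, -2.6)] top z 0.1899
[342. 227.] 40 [ 0.4241 -0.2425  0.2039] [145.  85.  48.]
holder ((513.7189331054688, -269.5823669433594), (64.67381286621094, 246.17063903808594), 73.06916809082031)
[0.57422864 0.08536434 0.30197624] 34.8833
0 t [-6.65, 16.28, -3.83] r [-0.035, -0.265, 0.129]
0 t [-5.22, 17.15, -1.64] r [-0.035, -0.265, 0.129]
1 t [1.79, 0.39, 14.8] r [0.0, 0.0, -0.0]
```

Request:
send_rows:
  deltas:
    - {"tx":-6.6,"ty":16.3,"tz":-3.8,"rx":-0.035,"ry":-0.265,"rz":0.129}
    - {"tx":-6.6,"ty":16.3,"tz":-3.8,"rx":-0.035,"ry":-0.265,"rz":0.129}
    - {"tx":-6.6,"ty":16.3,"tz":-3.8,"rx":-0.035,"ry":-0.265,"rz":0.129}
    - {"tx":-6.6,"ty":16.3,"tz":-3.8,"rx":-0.035,"ry":-0.265,"rz":0.129}
    - {"tx":-6.6,"ty":16.3,"tz":-3.8,"rx":-0.035,"ry":-0.265,"rz":0.129}
  claw: 5

```text
time: 35.3
position: [0.4911, -0.0792, 0.2956]
tool_rot: [0.988, -0.085, 0.128, 0.003]
ft_force: [0.2, 0.4, 0.3]
grip_width: 0.05
```

Request:
send_rows:
  deltas:
    - {"tx":-5.2,"ty":17.1,"tz":-1.6,"rx":-0.035,"ry":-0.265,"rz":0.129}
    - {"tx":-5.2,"ty":17.1,"tz":-1.6,"rx":-0.035,"ry":-0.265,"rz":0.129}
    - {"tx":-5.2,"ty":17.1,"tz":-1.6,"rx":-0.035,"ry":-0.265,"rz":0.129}
    - {"tx":-5.2,"ty":17.1,"tz":-1.6,"rx":-0.035,"ry":-0.265,"rz":0.129}
    - {"tx":-5.2,"ty":17.1,"tz":-1.6,"rx":-0.035,"ry":-0.265,"rz":0.129}

```text
time: 35.72
position: [0.4092, -0.2399, 0.2946]
tool_rot: [0.989, -0.15, -0.005, 0.001]
ft_force: [0.5, 0.4, 0.6]
grip_width: 0.0497
```

Request:
send_rows:
  deltas:
    - {"tx":0,"ty":0,"tz":0,"rx":0,"ry":0,"rz":0}
    - {"tx":0,"ty":0,"tz":0,"rx":0,"ry":0,"rz":0}
    - {"tx":0,"ty":0,"tz":0,"rx":0,"ry":0,"rz":0}
    - {"tx":0,"ty":0,"tz":0,"rx":0,"ry":0,"rz":0}

```text
time: 36.05
position: [0.4108, -0.2337, 0.295]
tool_rot: [0.989, -0.148, -0.005, -0.0]
ft_force: [-0.2, 0.2, 1.3]
grip_width: 0.0502
```

Run:
```python
from h import *
c=wtops();save(c,"w16.png")
o=robot.get_obs();print(o["position"],o["time"])
r=np.radians(-17);R=Rxy([np.cos(r),np.sin(r),0],[0,0,-1])
plan([([.426,-.244,.152],R)])
```

```text
wr [287. 189.] 694 [ 0.4259 -0.2454  0.2051] [179. 117.  62.]
[ 0.41094492 -0.23365585  0.29514385] 36.1
0 t [1.87, 0.54, 14.3] r [0.001, 0.009, 0.001]
```

View pics/w16.png

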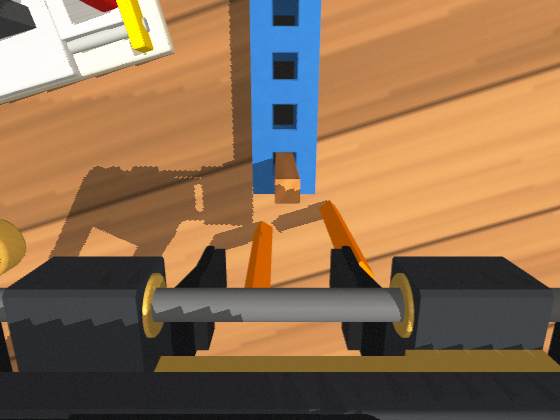

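Request:
send_rows:
  deltas:
    - {"tx":1,"ty":0.6,"tz":2,"rx":0.001,"ry":0.009,"rz":0}
    - {"tx":1.9,"ty":0.6,"tz":4,"rx":0.001,"ry":0.009,"rz":0}
    - {"tx":1.9,"ty":0.6,"tz":7,"rx":0.001,"ry":0.009,"rz":0}
    - {"tx":1.9,"ty":0.6,"tz":10,"rx":0.001,"ry":0.009,"rz":0}
    - {"tx":1.9,"ty":0.6,"tz":12,"rx":0.001,"ry":0.009,"rz":0}

```text
time: 36.52
position: [0.4257, -0.2442, 0.173]
tool_rot: [0.989, -0.147, -0.001, -0.001]
ft_force: [0.3, 0.1, 0.4]
grip_width: 0.0503
```

Request:
send_rows:
  deltas:
    - {"tx":0,"ty":0,"tz":1.5,"rx":0,"ry":0,"rz":0}
    - {"tx":0,"ty":0,"tz":2.3,"rx":0,"ry":0,"rz":0}
    - {"tx":0,"ty":0,"tz":2.3,"rx":0,"ry":0,"rz":0}
    - {"tx":0,"ty":0,"tz":2.3,"rx":0,"ry":0,"rz":0}

```text
time: 36.85
position: [0.4265, -0.2458, 0.1523]
tool_rot: [0.989, -0.148, 0.0, 0.0]
ft_force: [0.1, 0.4, 0.3]
grip_width: 0.0498
```

Request:
send_rows:
  deltas:
    - {"tx":0,"ty":0,"tz":0,"rx":0,"ry":0,"rz":0}
    - {"tx":0,"ty":0,"tz":0,"rx":0,"ry":0,"rz":0}
    - {"tx":0,"ty":0,"tz":0,"rx":0,"ry":0,"rz":0}
    - {"tx":0,"ty":0,"tz":0,"rx":0,"ry":0,"rz":0}
    - {"tx":0,"ty":0,"tz":0,"rx":0,"ry":0,"rz":0}
  claw: 0.8
  squeeze: 20

```text
time: 37.27
position: [0.4262, -0.2464, 0.1526]
tool_rot: [0.989, -0.148, 0.001, 0.001]
ft_force: [-0.2, 0.1, 0.2]
grip_width: 0.0243
```

Request:
send_rows:
  deltas:
    - {"tx":0,"ty":0,"tz":0,"rx":0,"ry":0,"rz":0}
    - {"tx":0,"ty":0,"tz":0,"rx":0,"ry":0,"rz":0}
    - {"tx":0,"ty":0,"tz":0,"rx":0,"ry":0,"rz":0}
    - {"tx":0,"ty":0,"tz":0,"rx":0,"ry":0,"rz":0}
    - {"tx":0,"ty":0,"tz":0,"rx":0,"ry":0,"rz":0}

```text
time: 37.68
position: [0.4261, -0.2463, 0.1523]
tool_rot: [0.989, -0.148, 0.0, 0.0]
ft_force: [-0.4, 0.6, 3.7]
grip_width: 0.0178
```

Run:
```python
from h import *
o=robot.get_obs();p=o["position"];print(p,o["grip_width"])
g=p[2]-.015;y=-.054
plan([([p[0],p[1],.36],None),(rackp(.012,y,.2+g),RT)])
```

```text
[ 0.42611034 -0.24631159  0.15231006] 0.017791039484058208
0 t [0.01, 0.01, -10.38] r [0.0, 0.0, 0.0]
0 t [0.01, 0.01, -10.38] r [0.0, 0.0, 0.0]
1 t [1.27, -14.94, 0.09] r [0.035, 0.26, -0.128]
1 t [3.01, -14.64, 1.16] r [0.035, 0.26, -0.128]
```

Request:
send_rows:
  deltas:
    - {"tx":0,"ty":0,"tz":-1.5,"rx":0,"ry":0,"rz":0}
    - {"tx":0,"ty":0,"tz":-4,"rx":0,"ry":0,"rz":0}
    - {"tx":0,"ty":0,"tz":-7,"rx":0,"ry":0,"rz":0}
    - {"tx":0,"ty":0,"tz":-10.4,"rx":0,"ry":0,"rz":0}

```text
time: 38.02
position: [0.425, -0.2453, 0.2558]
tool_rot: [0.989, -0.148, -0.002, -0.001]
ft_force: [0.6, -0.1, -0.6]
grip_width: 0.0179
```

Request:
send_rows:
  deltas:
    - {"tx":0,"ty":0,"tz":-3.5,"rx":0,"ry":0,"rz":0}
    - {"tx":0,"ty":0,"tz":-7,"rx":0,"ry":0,"rz":0}
    - {"tx":0,"ty":0,"tz":-10.4,"rx":0,"ry":0,"rz":0}
    - {"tx":0,"ty":0,"tz":-10.4,"rx":0,"ry":0,"rz":0}

```text
time: 38.35
position: [0.4288, -0.2485, 0.3669]
tool_rot: [0.989, -0.148, 0.006, 0.004]
ft_force: [1.3, -1.2, -0.5]
grip_width: 0.0178
```

Request:
send_rows:
  deltas:
    - {"tx":1.3,"ty":-14.9,"tz":0.1,"rx":0.035,"ry":0.26,"rz":-0.128}
    - {"tx":1.3,"ty":-14.9,"tz":0.1,"rx":0.035,"ry":0.26,"rz":-0.128}
    - {"tx":1.3,"ty":-14.9,"tz":0.1,"rx":0.035,"ry":0.26,"rz":-0.128}
    - {"tx":1.3,"ty":-14.9,"tz":0.1,"rx":0.035,"ry":0.26,"rz":-0.128}
    - {"tx":1.3,"ty":-14.9,"tz":0.1,"rx":0.035,"ry":0.26,"rz":-0.128}

```text
time: 38.77
position: [0.4813, -0.1029, 0.3581]
tool_rot: [0.988, -0.082, 0.13, 0.001]
ft_force: [-0.0, -0.2, -0.2]
grip_width: 0.0177
```

Request:
send_rows:
  deltas:
    - {"tx":3,"ty":-14.6,"tz":1.1,"rx":0.035,"ry":0.26,"rz":-0.128}
    - {"tx":3,"ty":-14.6,"tz":1.1,"rx":0.035,"ry":0.26,"rz":-0.128}
    - {"tx":3,"ty":-14.6,"tz":1.1,"rx":0.035,"ry":0.26,"rz":-0.128}
    - {"tx":3,"ty":-14.6,"tz":1.1,"rx":0.035,"ry":0.26,"rz":-0.128}
    - {"tx":3,"ty":-14.6,"tz":1.1,"rx":0.035,"ry":0.26,"rz":-0.128}

```text
time: 39.18
position: [0.5375, 0.0347, 0.3577]
tool_rot: [0.966, -0.015, 0.258, 0.003]
ft_force: [1.5, 0.3, -0.1]
grip_width: 0.0179
```

Request:
send_rows:
  deltas:
    - {"tx":0,"ty":0,"tz":0,"rx":0,"ry":0,"rz":0}
    - {"tx":0,"ty":0,"tz":0,"rx":0,"ry":0,"rz":0}
    - {"tx":0,"ty":0,"tz":0,"rx":0,"ry":0,"rz":0}
    - {"tx":0,"ty":0,"tz":0,"rx":0,"ry":0,"rz":0}

```text
time: 39.52
position: [0.5378, 0.0298, 0.3586]
tool_rot: [0.966, -0.018, 0.259, 0.005]
ft_force: [0.3, -0.6, -0.0]
grip_width: 0.0176
```

Run:
```python
from h import *
g=.1373;y=-.054
o=robot.get_obs();print(o["time"],o["grip_width"])
plan([(rackp(.012,y,.2+g),RT),(rackp(.012,y,.04+g),RT)]);lean()
```

```text
39.5167 0.01763164602030716
0 t [0.01, -0.2, 0.06] r [-0.0, 0.0, -0.001]
1 t [-0.0, 0.0, 16.0] r [0.0, -0.0, 0.0]
0.015 354 x 0.0072 y 0.0004
0.035 364 x 0.0072 y 0.0005
0.055 270 x 0.0072 y 0.0005
0.075 218 x 0.0072 y 0.0005
0.095 176 x 0.0071 y 0.0005
0.115 139 x 0.0071 y 0.0005
0.135 64 x 0.0072 y 0.0004
zmax 0.13377563847476254
```

Blank axis is at −1.8 mm tool x, so target rack x = 14 mm.

Request:
send_rows:
  deltas:
    - {"tx":0.2,"ty":-0.2,"tz":2,"rx":0,"ry":0,"rz":0}
    - {"tx":0.2,"ty":-0.2,"tz":5,"rx":0,"ry":0,"rz":0}
    - {"tx":0.2,"ty":-0.2,"tz":8,"rx":0,"ry":0,"rz":0}
    - {"tx":0.2,"ty":-0.2,"tz":11,"rx":0,"ry":0,"rz":0}
    - {"tx":0.2,"ty":-0.2,"tz":14,"rx":0,"ry":0,"rz":0}

```text
time: 39.98
position: [0.6103, 0.0296, 0.2376]
tool_rot: [0.966, -0.018, 0.259, 0.005]
ft_force: [-0.1, 0.0, 0.4]
grip_width: 0.018
```

Request:
send_rows:
  deltas:
    - {"tx":0,"ty":0,"tz":1.5,"rx":0,"ry":0,"rz":0}
    - {"tx":0,"ty":0,"tz":3,"rx":0,"ry":0,"rz":0}
    - {"tx":0,"ty":0,"tz":3,"rx":0,"ry":0,"rz":0}
    - {"tx":0,"ty":0,"tz":3,"rx":0,"ry":0,"rz":0}
    - {"tx":0,"ty":0,"tz":3,"rx":0,"ry":0,"rz":0}

```text
time: 40.4
position: [0.6245, 0.0297, 0.2132]
tool_rot: [0.966, -0.018, 0.259, 0.004]
ft_force: [-0.2, -0.2, -0.8]
grip_width: 0.0179
```

Run:
```python
from h import *
g=.1373;y=-.054
plan([(rackp(.014,y,.002+g),RT)])
c=cam("wrist");save(c,"w17.png")
```

```text
0 t [-0.03, 0.1, 2.93] r [-0.001, -0.001, -0.0]
```

View pics/w17.png

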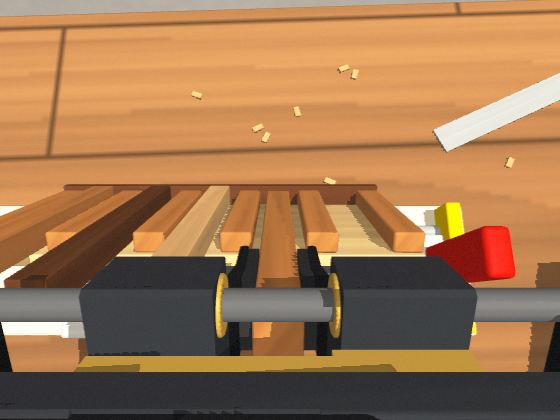

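Request:
send_rows:
  deltas:
    - {"tx":0,"ty":0.1,"tz":0.8,"rx":0,"ry":0,"rz":0}
    - {"tx":0,"ty":0.1,"tz":1.6,"rx":0,"ry":0,"rz":0}
    - {"tx":0,"ty":0.1,"tz":2.3,"rx":0,"ry":0,"rz":0}
    - {"tx":0,"ty":0.1,"tz":2.9,"rx":0,"ry":0,"rz":0}
    - {"tx":0,"ty":0.1,"tz":2.9,"rx":0,"ry":0,"rz":0}

```text
time: 40.87
position: [0.6389, 0.0288, 0.1858]
tool_rot: [0.966, -0.017, 0.258, 0.004]
ft_force: [-0.4, -0.1, -0.5]
grip_width: 0.0179
```

Request:
send_rows:
  deltas:
    - {"tx":-0.3,"ty":0,"tz":0.1,"rx":0,"ry":0,"rz":0}
    - {"tx":-0.3,"ty":0,"tz":0.2,"rx":0,"ry":0,"rz":0}
    - {"tx":-0.3,"ty":0,"tz":0.2,"rx":0,"ry":0,"rz":0}
    - {"tx":-0.3,"ty":0,"tz":0.2,"rx":0,"ry":0,"rz":0}

```text
time: 41.2
position: [0.638, 0.0288, 0.1847]
tool_rot: [0.966, -0.017, 0.26, 0.004]
ft_force: [3.2, -0.3, -0.1]
grip_width: 0.0181
```

Request:
send_rows:
  deltas:
    - {"tx":0,"ty":0,"tz":0,"rx":0,"ry":0,"rz":0}
    - {"tx":0,"ty":0,"tz":0,"rx":0,"ry":0,"rz":0}
    - {"tx":0,"ty":0,"tz":0,"rx":0,"ry":0,"rz":0}
    - {"tx":0,"ty":0,"tz":0,"rx":0,"ry":0,"rz":0}
  claw: 4

```text
time: 41.53
position: [0.6368, 0.029, 0.1839]
tool_rot: [0.966, -0.017, 0.258, 0.004]
ft_force: [-0.8, 0.3, -0.1]
grip_width: 0.0358
```

Request:
send_rows:
  deltas:
    - {"tx":0,"ty":0,"tz":-1,"rx":0,"ry":0,"rz":0}
    - {"tx":0,"ty":0,"tz":-3,"rx":0,"ry":0,"rz":0}
    - {"tx":0,"ty":0,"tz":-6,"rx":0,"ry":0,"rz":0}
    - {"tx":0,"ty":0,"tz":-10,"rx":0,"ry":0,"rz":0}
    - {"tx":0,"ty":0,"tz":-13,"rx":0,"ry":0,"rz":0}

```text
time: 41.95
position: [0.5709, 0.0312, 0.2986]
tool_rot: [0.966, -0.017, 0.259, 0.004]
ft_force: [0.4, -0.5, 0.0]
grip_width: 0.0403
```

Run:
```python
from h import *
rackcheck();c,W=blanks();save(c,"t18.png",(80,120,400,290),2.4)
c=cam("scene");save(c,"s18.png",(150,80,480,310),2.3)
o=robot.get_obs();print(o["position"],o["time"])
# go to handle: jaws along x, tool x = +YC or -YC
plan([([.55,-.10,.33],Rxy(-YC,[0,0,-1])),([.637,-.125,.30],Rxy(-YC,[0,0,-1]))])
```

```text
bay 1 [None, None, None, None, None] top z None
bay 2 [(50, 17.9, -1.5), (52, 18.3, -1.5), (54, 17.8, -1.8), (56, 17.5, -1.7), (52, 17.4, -1.5)] top z 0.1903
bay 3 [(43, 18.1, -1.8), (51, 17.9, -1.6), (51, 17.7, -1.3), (57, 17.4, -1.6), (52, 18.0, -1.3)] top z 0.1906
bay 4 [(44, 18.3, -1.4), (45, 17.6, -0.6), (47, 17.8, -0.8), (53, 18.1, -1.4), (51, 17.8, -1.9)] top z 0.1906
bay 5 [(44, 17.6, -2.3), (49, 17.7, -2.2), (48, 17.3, -2.2), (49, 18.0, -2.1), (49, 17.9, -1.7)] top z 0.19
holder ((512.8912353515625, -269.52520751953125), (64.48224639892578, 246.2645263671875), 72.8135986328125)
[0.57237381 0.03110398 0.30002757] 42.1
0 t [-0.0, 3.3, -0.87] r [-0.104, -0.104, 0.383]
0 t [1.17, 3.15, -0.59] r [-0.104, -0.104, 0.383]
0 t [2.22, 2.54, -0.47] r [-0.104, -0.104, 0.383]
0 t [2.97, 1.59, -0.53] r [-0.104, -0.104, 0.383]
1 t [2.18, -8.79, 3.0] r [0.0, 0.0, -0.0]
```

View pics/t18.png

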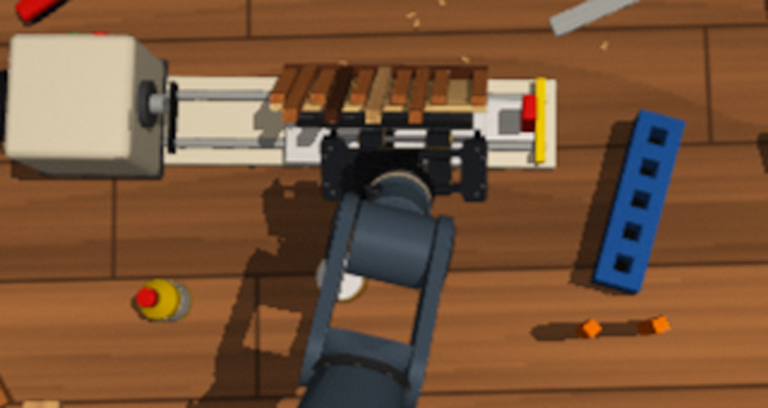

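View pics/s18.png

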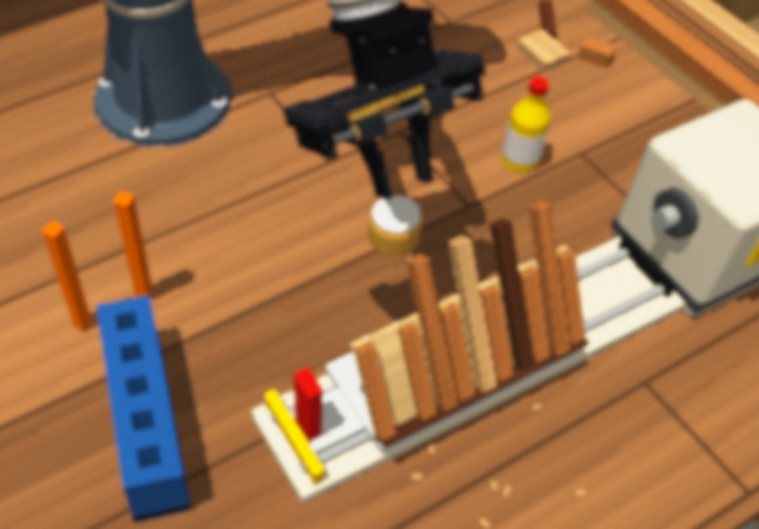

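Run:
```python
from h import *
R=Rxy(YC,[0,0,-1])
plan([([.56,-.10,.33],R),([.637,-.122,.30],R)])
```

```text
0 t [0.21, 3.29, -0.74] r [0.104, -0.104, -0.382]
0 t [-1.1, 3.02, -1.03] r [0.104, -0.104, -0.382]
0 t [-2.24, 2.26, -1.13] r [0.104, -0.104, -0.382]
0 t [-3.01, 1.13, -1.03] r [0.104, -0.104, -0.382]
1 t [-1.92, 7.78, 3.0] r [-0.0, 0.0, -0.0]
```

Request:
send_rows:
  deltas:
    - {"tx":0.2,"ty":3.3,"tz":-0.7,"rx":0.104,"ry":-0.104,"rz":-0.382}
    - {"tx":0.2,"ty":3.3,"tz":-0.7,"rx":0.104,"ry":-0.104,"rz":-0.382}
    - {"tx":0.2,"ty":3.3,"tz":-0.7,"rx":0.104,"ry":-0.104,"rz":-0.382}
    - {"tx":0.2,"ty":3.3,"tz":-0.7,"rx":0.104,"ry":-0.104,"rz":-0.382}
  claw: 7

```text
time: 42.43
position: [0.5697, -0.0031, 0.303]
tool_rot: [0.962, 0.181, 0.202, 0.002]
ft_force: [0.6, -0.2, -0.8]
grip_width: 0.0591
```

Request:
send_rows:
  deltas:
    - {"tx":-1.1,"ty":3,"tz":-1,"rx":0.104,"ry":-0.104,"rz":-0.382}
    - {"tx":-1.1,"ty":3,"tz":-1,"rx":0.104,"ry":-0.104,"rz":-0.382}
    - {"tx":-1.1,"ty":3,"tz":-1,"rx":0.104,"ry":-0.104,"rz":-0.382}
    - {"tx":-1.1,"ty":3,"tz":-1,"rx":0.104,"ry":-0.104,"rz":-0.382}

```text
time: 42.77
position: [0.5675, -0.0358, 0.3098]
tool_rot: [0.919, 0.37, 0.139, 0.0]
ft_force: [0.1, 0.7, -0.5]
grip_width: 0.0699
```

Request:
send_rows:
  deltas:
    - {"tx":-2.2,"ty":2.3,"tz":-1.1,"rx":0.104,"ry":-0.104,"rz":-0.382}
    - {"tx":-2.2,"ty":2.3,"tz":-1.1,"rx":0.104,"ry":-0.104,"rz":-0.382}
    - {"tx":-2.2,"ty":2.3,"tz":-1.1,"rx":0.104,"ry":-0.104,"rz":-0.382}
    - {"tx":-2.2,"ty":2.3,"tz":-1.1,"rx":0.104,"ry":-0.104,"rz":-0.382}

```text
time: 43.1
position: [0.5649, -0.0679, 0.3169]
tool_rot: [0.837, 0.543, 0.069, -0.002]
ft_force: [0.3, 0.3, -0.0]
grip_width: 0.0704
```

Request:
send_rows:
  deltas:
    - {"tx":-3,"ty":1.1,"tz":-1,"rx":0.104,"ry":-0.104,"rz":-0.382}
    - {"tx":-3,"ty":1.1,"tz":-1,"rx":0.104,"ry":-0.104,"rz":-0.382}
    - {"tx":-3,"ty":1.1,"tz":-1,"rx":0.104,"ry":-0.104,"rz":-0.382}
    - {"tx":-3,"ty":1.1,"tz":-1,"rx":0.104,"ry":-0.104,"rz":-0.382}
    - {"tx":-3,"ty":1.1,"tz":-1,"rx":0.104,"ry":-0.104,"rz":-0.382}

```text
time: 43.52
position: [0.5608, -0.0989, 0.3241]
tool_rot: [0.721, 0.693, -0.002, -0.004]
ft_force: [-0.2, 0.8, -0.1]
grip_width: 0.0702
```

Run:
```python
from h import *
R=Rxy(YC,[0,0,-1])
c=cam("wrist");W=cloud(c);C=c["color"].astype(int);o=robot.get_obs();print(o["position"],o["q"],o["time"])
m=(C[...,0]>110)&(C[...,1]<60)&(C[...,2]<60)&(abs(W[...,2]-.145)<.01)
if m.sum():print(m.sum(),np.nanmin(W[m],0),np.nanmax(W[m],0))
plan([([.636,-.121,.28],R),([.636,-.121,.096],R)])
```

```text
[ 0.56052164 -0.09893688  0.32427212] [-3.70843285e-01  3.53209078e-01  1.43576904e+00 -2.59232389e-04
  1.36190653e+00 -3.30999729e-01] 43.5667
774 [ 0.61827386 -0.1307188   0.13503315] [ 0.65360801 -0.11034507  0.14719113]
0 t [-1.92, 7.67, 4.35] r [-0.009, -0.003, -0.003]
1 t [-0.0, -0.0, 18.4] r [0.0, -0.0, 0.0]
```

Request:
send_rows:
  deltas:
    - {"tx":-1,"ty":4,"tz":0,"rx":-0.009,"ry":-0.003,"rz":-0.003}
    - {"tx":-1.9,"ty":7.6,"tz":2,"rx":-0.009,"ry":-0.003,"rz":-0.003}
    - {"tx":-1.9,"ty":7.6,"tz":4.3,"rx":-0.009,"ry":-0.003,"rz":-0.003}
    - {"tx":-1.9,"ty":7.6,"tz":4.3,"rx":-0.009,"ry":-0.003,"rz":-0.003}
    - {"tx":-1.9,"ty":7.6,"tz":4.3,"rx":-0.009,"ry":-0.003,"rz":-0.003}

```text
time: 43.98
position: [0.6339, -0.1208, 0.2798]
tool_rot: [0.72, 0.694, -0.001, -0.002]
ft_force: [-0.0, -0.7, 0.2]
grip_width: 0.0702
```

Run:
```python
from h import *
R=Rxy(YC,[0,0,-1])
plan([([.636,-.121,.096],R)])
```

```text
0 t [-0.02, 0.28, 18.38] r [-0.004, -0.001, 0.0]
```

Request:
send_rows:
  deltas:
    - {"tx":0,"ty":0.2,"tz":4,"rx":-0.004,"ry":0,"rz":0}
    - {"tx":0,"ty":0.2,"tz":8,"rx":-0.004,"ry":0,"rz":0}
    - {"tx":0,"ty":0.2,"tz":12,"rx":-0.004,"ry":0,"rz":0}
    - {"tx":0,"ty":0.2,"tz":15,"rx":-0.004,"ry":0,"rz":0}
    - {"tx":0,"ty":0.2,"tz":17,"rx":-0.004,"ry":0,"rz":0}

```text
time: 44.4
position: [0.636, -0.1211, 0.1105]
tool_rot: [0.72, 0.694, 0.001, 0.001]
ft_force: [1.0, -0.3, 0.3]
grip_width: 0.0699
```

Request:
send_rows:
  deltas:
    - {"tx":0,"ty":0,"tz":1.2,"rx":0,"ry":0,"rz":0}
    - {"tx":0,"ty":0,"tz":1.2,"rx":0,"ry":0,"rz":0}
    - {"tx":0,"ty":0,"tz":1.2,"rx":0,"ry":0,"rz":0}

```text
time: 44.65
position: [0.6386, -0.122, 0.1013]
tool_rot: [0.72, 0.694, 0.002, 0.003]
ft_force: [0.1, -0.8, 0.8]
grip_width: 0.0702
```

Request:
send_rows:
  deltas:
    - {"tx":0,"ty":0,"tz":0,"rx":0,"ry":0,"rz":0}
    - {"tx":0,"ty":0,"tz":0,"rx":0,"ry":0,"rz":0}
    - {"tx":0,"ty":0,"tz":0,"rx":0,"ry":0,"rz":0}
    - {"tx":0,"ty":0,"tz":0,"rx":0,"ry":0,"rz":0}
    - {"tx":0,"ty":0,"tz":0,"rx":0,"ry":0,"rz":0}
  claw: 2.5
  squeeze: 25

```text
time: 45.07
position: [0.6384, -0.122, 0.1006]
tool_rot: [0.719, 0.695, 0.002, 0.003]
ft_force: [-0.1, -0.9, 0.3]
grip_width: 0.0444
```

Request:
send_rows:
  deltas:
    - {"tx":0,"ty":0,"tz":0,"rx":0,"ry":0,"rz":0}
    - {"tx":0,"ty":0,"tz":0,"rx":0,"ry":0,"rz":0}
    - {"tx":0,"ty":0,"tz":0,"rx":0,"ry":0,"rz":0}
    - {"tx":0,"ty":0,"tz":0,"rx":0,"ry":0,"rz":0}
    - {"tx":0,"ty":0,"tz":0,"rx":0,"ry":0,"rz":0}

```text
time: 45.48
position: [0.6364, -0.1218, 0.1]
tool_rot: [0.719, 0.695, 0.0, 0.001]
ft_force: [-4.6, -0.4, 4.8]
grip_width: 0.0359
```

Request:
send_rows:
  deltas:
    - {"tx":0.3,"ty":0,"tz":0,"rx":0,"ry":0,"rz":0}
    - {"tx":0.8,"ty":0,"tz":0,"rx":0,"ry":0,"rz":0}
    - {"tx":1.5,"ty":0,"tz":0,"rx":0,"ry":0,"rz":0}
    - {"tx":2.3,"ty":0,"tz":0,"rx":0,"ry":0,"rz":0}
    - {"tx":3.1,"ty":0,"tz":0,"rx":0,"ry":0,"rz":0}

```text
time: 45.9
position: [0.6375, -0.0918, 0.1]
tool_rot: [0.719, 0.695, -0.0, 0.002]
ft_force: [-4.1, -3.0, 4.4]
grip_width: 0.0357
```

Request:
send_rows:
  deltas:
    - {"tx":0.8,"ty":0,"tz":0,"rx":0,"ry":0,"rz":0}
    - {"tx":1.6,"ty":0,"tz":0,"rx":0,"ry":0,"rz":0}
    - {"tx":2.4,"ty":0,"tz":0,"rx":0,"ry":0,"rz":0}
    - {"tx":3.2,"ty":0,"tz":0,"rx":0,"ry":0,"rz":0}
    - {"tx":4,"ty":0,"tz":0,"rx":0,"ry":0,"rz":0}

```text
time: 46.32
position: [0.639, -0.0516, 0.1]
tool_rot: [0.719, 0.695, -0.0, 0.002]
ft_force: [-5.9, -4.4, 6.1]
grip_width: 0.0362
```

Request:
send_rows:
  deltas:
    - {"tx":0.8,"ty":0,"tz":0,"rx":0,"ry":0,"rz":0}
    - {"tx":1.6,"ty":0,"tz":0,"rx":0,"ry":0,"rz":0}
    - {"tx":2.4,"ty":0,"tz":0,"rx":0,"ry":0,"rz":0}
    - {"tx":3.2,"ty":0,"tz":0,"rx":0,"ry":0,"rz":0}
    - {"tx":4,"ty":0,"tz":0,"rx":0,"ry":0,"rz":0}

```text
time: 46.73
position: [0.6404, -0.0116, 0.1]
tool_rot: [0.719, 0.695, -0.0, 0.002]
ft_force: [-3.9, -3.6, 6.0]
grip_width: 0.0359
```

Request:
send_rows:
  deltas:
    - {"tx":0.7,"ty":0,"tz":0,"rx":0,"ry":0,"rz":0}
    - {"tx":1.4,"ty":0,"tz":0,"rx":0,"ry":0,"rz":0}
    - {"tx":2,"ty":0,"tz":0,"rx":0,"ry":0,"rz":0}
    - {"tx":2.5,"ty":0,"tz":0,"rx":0,"ry":0,"rz":0}
    - {"tx":3,"ty":0,"tz":0,"rx":0,"ry":0,"rz":0}

```text
time: 47.15
position: [0.6416, 0.0186, 0.1]
tool_rot: [0.719, 0.695, -0.0, 0.002]
ft_force: [-3.1, -2.8, 6.4]
grip_width: 0.0359
```

Run:
```python
from h import *
c=cam("scene");save(c,"s19.png",(250,80,480,290),3)
o=robot.get_obs();print(o["position"],o["grip_width"],o["ft_force"])
```

```text
[0.64165344 0.01997995 0.09998524] 0.03631432207382922 [-3.06601552  0.42126181  6.60020837]
```

View pics/s19.png

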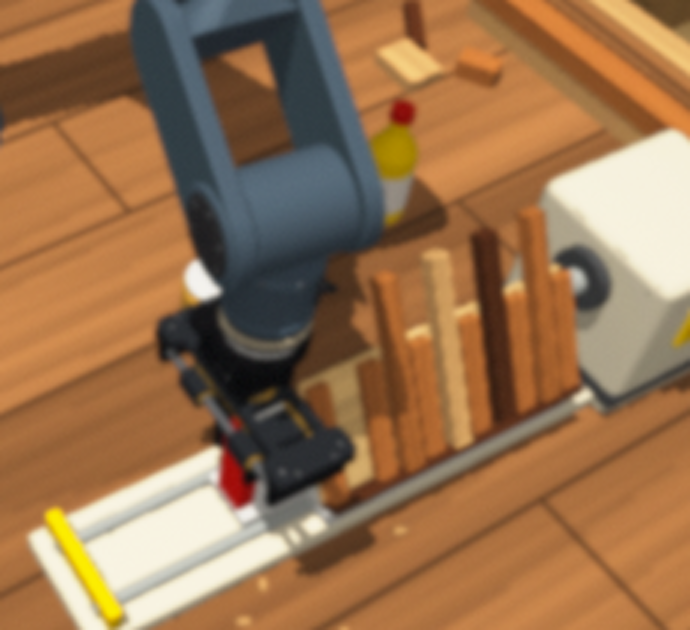

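Request:
send_rows:
  deltas:
    - {"tx":0.3,"ty":0,"tz":0,"rx":0,"ry":0,"rz":0}
    - {"tx":0.6,"ty":0,"tz":0,"rx":0,"ry":0,"rz":0}
    - {"tx":0.9,"ty":0,"tz":0,"rx":0,"ry":0,"rz":0}
    - {"tx":1.2,"ty":0,"tz":0,"rx":0,"ry":0,"rz":0}
    - {"tx":1.5,"ty":0,"tz":0,"rx":0,"ry":0,"rz":0}

```text
time: 47.62
position: [0.6421, 0.0335, 0.1]
tool_rot: [0.719, 0.695, -0.0, 0.002]
ft_force: [-3.3, -3.0, 7.0]
grip_width: 0.036
```

Request:
send_rows:
  deltas:
    - {"tx":0.1,"ty":0,"tz":0,"rx":0,"ry":0,"rz":0}
    - {"tx":0.2,"ty":0,"tz":0,"rx":0,"ry":0,"rz":0}
    - {"tx":0.3,"ty":0,"tz":0,"rx":0,"ry":0,"rz":0}
    - {"tx":0.4,"ty":0,"tz":0,"rx":0,"ry":0,"rz":0}
    - {"tx":0.5,"ty":0,"tz":0,"rx":0,"ry":0,"rz":0}

```text
time: 48.03
position: [0.6423, 0.0381, 0.1]
tool_rot: [0.719, 0.695, -0.0, 0.002]
ft_force: [-4.0, -6.3, 6.2]
grip_width: 0.0359
```

Request:
send_rows:
  deltas:
    - {"tx":0.05,"ty":0,"tz":0,"rx":0,"ry":0,"rz":0}
    - {"tx":0.1,"ty":0,"tz":0,"rx":0,"ry":0,"rz":0}
    - {"tx":0.1,"ty":0,"tz":0,"rx":0,"ry":0,"rz":0}

```text
time: 48.28
position: [0.6423, 0.0381, 0.1]
tool_rot: [0.719, 0.695, -0.001, 0.002]
ft_force: [-5.0, -6.1, 5.1]
grip_width: 0.0358
```

Request:
send_rows:
  deltas:
    - {"tx":0.1,"ty":0,"tz":0,"rx":0,"ry":0,"rz":0}
    - {"tx":0.2,"ty":0,"tz":0,"rx":0,"ry":0,"rz":0}
    - {"tx":0.3,"ty":0,"tz":0,"rx":0,"ry":0,"rz":0}
    - {"tx":0.3,"ty":0,"tz":0,"rx":0,"ry":0,"rz":0}

```text
time: 48.62
position: [0.6423, 0.0382, 0.0999]
tool_rot: [0.719, 0.695, -0.003, 0.004]
ft_force: [-5.7, -14.7, 6.2]
grip_width: 0.0355
```

Hard against the buffer (14.7 N, no movement). Relax the push, release, lift.

Request:
send_rows:
  deltas:
    - {"tx":-0.2,"ty":0,"tz":0,"rx":0,"ry":0,"rz":0}
    - {"tx":-0.35,"ty":0,"tz":0,"rx":0,"ry":0,"rz":0}
    - {"tx":-0.35,"ty":0,"tz":0,"rx":0,"ry":0,"rz":0}

```text
time: 48.87
position: [0.6423, 0.0383, 0.0999]
tool_rot: [0.719, 0.695, -0.0, 0.002]
ft_force: [-4.2, -2.4, 5.7]
grip_width: 0.0359
```

Request:
send_rows:
  deltas:
    - {"tx":0,"ty":0,"tz":0,"rx":0,"ry":0,"rz":0}
    - {"tx":0,"ty":0,"tz":0,"rx":0,"ry":0,"rz":0}
    - {"tx":0,"ty":0,"tz":0,"rx":0,"ry":0,"rz":0}
    - {"tx":0,"ty":0,"tz":0,"rx":0,"ry":0,"rz":0}
    - {"tx":0,"ty":0,"tz":0,"rx":0,"ry":0,"rz":0}
  claw: 7

```text
time: 49.28
position: [0.6441, 0.0398, 0.0994]
tool_rot: [0.719, 0.695, 0.002, 0.003]
ft_force: [0.2, 0.3, 0.1]
grip_width: 0.0613
```

Request:
send_rows:
  deltas:
    - {"tx":0,"ty":0,"tz":-1,"rx":0,"ry":0,"rz":0}
    - {"tx":0,"ty":0,"tz":-4,"rx":0,"ry":0,"rz":0}
    - {"tx":0,"ty":0,"tz":-8,"rx":0,"ry":0,"rz":0}
    - {"tx":0,"ty":0,"tz":-12,"rx":0,"ry":0,"rz":0}
    - {"tx":0,"ty":0,"tz":-16,"rx":0,"ry":0,"rz":0}

```text
time: 49.7
position: [0.6425, 0.04, 0.2618]
tool_rot: [0.719, 0.695, 0.001, 0.002]
ft_force: [1.2, -0.3, -0.9]
grip_width: 0.0699
```

Request:
send_rows:
  deltas:
    - {"tx":-4,"ty":-4,"tz":0,"rx":0,"ry":0,"rz":0}
    - {"tx":-7,"ty":-7,"tz":0,"rx":0,"ry":0,"rz":0}
    - {"tx":-9,"ty":-10,"tz":0,"rx":0,"ry":0,"rz":0}
    - {"tx":-11,"ty":-14,"tz":0,"rx":0,"ry":0,"rz":0}
    - {"tx":-11,"ty":-14,"tz":0,"rx":0,"ry":0,"rz":0}

```text
time: 50.12
position: [0.4936, -0.0662, 0.2592]
tool_rot: [0.72, 0.694, -0.0, 0.001]
ft_force: [-1.6, -0.1, -0.7]
grip_width: 0.07
```

```bash
sed -i 's/^def rackcheck():/def rackcheck(off=0):/; s/P=W.reshape(-1,3)-RACK;x,y,z=P@RX,P@YC,P@RZ$/P=W.reshape(-1,3)-RACK-YC*off;x,y,z=P@RX,P@YC,P@RZ/' h.py
python3 - <<'E'
from h import *
rackcheck(.16);c,W=blanks();save(c,"t20.png",(60,90,420,290),2.2)
c=cam("scene");save(c,"s20.png",(150,80,530,360),2);W=cloud(c);C=c["color"].astype(int)
m=(C[...,0]>110)&(C[...,1]<60)&(C[...,2]<60)&(abs(W[...,2]-.145)<.01)&(abs(W[...,0]-.64)<.05);m[:,480:]=0
if m.sum():print("handle",np.nanmin(W[m],0),np.nanmax(W[m],0))
o=robot.get_obs();print(o["position"],o["time"],o["ft_force"])
E
```

```text
bay 1 [None, None, None, None, None] top z None
bay 2 [(45, 18.1, -0.9), (48, 17.4, -0.9), (45, 17.8, -1.0), (53, 17.7, -1.7), (49, 17.6, -1.9)] top z 0.1903
bay 3 [(43, 17.6, -2.4), (43, 18.0, -1.6), (43, 17.5, -0.9), (44, 17.7, -1.8), (48, 17.9, -1.3)] top z 0.1901
bay 4 [(41, 18.1, -1.0), (42, 17.8, -0.5), (42, 18.1, -1.0), (47, 18.0, -1.4), (46, 17.7, -1.2)] top z 0.1901
bay 5 [(40, 17.8, -3.8), (37, 17.5, -2.3), (38, 18.2, -2.3), (38, 18.1, -3.0), (45, 17.5, -2.1)] top z 0.1893
holder ((530.8017578125, -227.70037841796875), (64.48700714111328, 245.1350555419922), 73.11344146728516)
handle [0.62865473 0.02736402 0.13539917] [0.65993059 0.04382026 0.14849258]
[ 0.49922257 -0.06563232  0.26001513] 50.2667 [0.16328173 0.22047929 0.17661656]
```

View pics/t20.png

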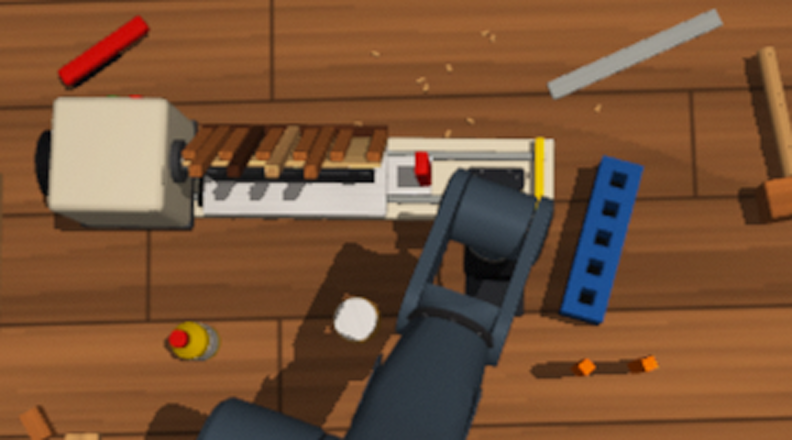

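View pics/s20.png

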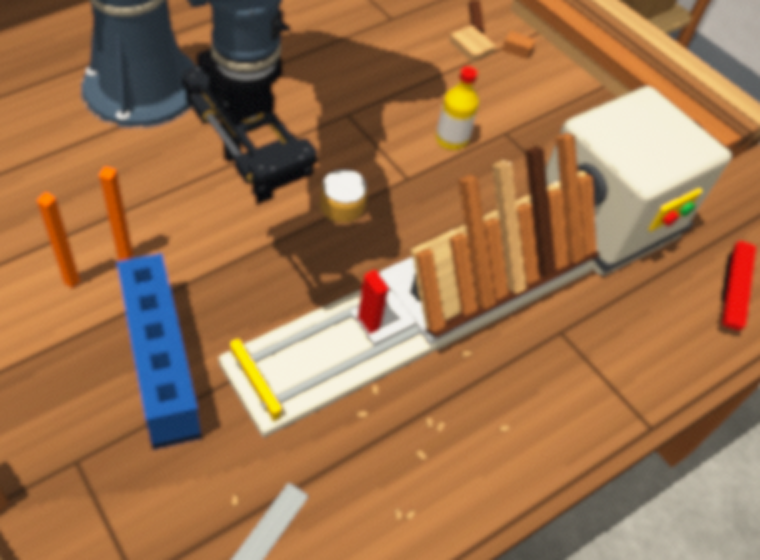

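```bash
python3 -c "
from rig import robot
print(robot.hand_in())"
```

```text
the job is handed in; nothing more can be done
None
```

The job is done and handed in at about 50 s of the 210 s allowed. All four blanks present in this run are in the rack, and the loaded carriage is home against the headstock.

- **Drawing back:** I pulled the carriage back until the handle met the yellow stop. It had started about halfway along, not at home. On both pulls the gripper slid off the handle. On the first the fingers had not fully closed, and on the second the carriage was already at the stop.
- **Loading:** The four blanks went into bays 5, 4, 3 and 2, leaving bay 1 free.
- **Sliding home:** I pushed until the carriage stopped moving against the buffer, at about 15 N, then released the handle and backed away.

**Last checks:**
- **Blanks:** all four lie flat, with outer faces 17.4–18.2 mm from the board, tops 189–190 mm up the slope (so feet on the lip), and within about 4 mm of mid-bay.
- **Carriage:** it moved 160 mm from the stop.
- **Holder:** it is empty and standing. It was shifted about 4–5 cm late in the run while the robot was away from it.
- **Bystanders:** the glue bottle, wax tin and orange look-alikes stand where they were. I never went near the mallet, but only its edge showed in the last picture.
- **Disagreements:** none of the checks disagreed by more than a few millimetres.

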